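# Release the locked tray of the failed board tester

### The arm

A 6-joint arm with a two-finger parallel gripper is mounted at the origin on the work surface. World frame = base frame: x ahead of the robot, y to its left, z up, the work surface at z = 0. Lengths are in m, angles in degrees, forces in N, time in s.
With the tool pointing down it reaches from about 0.4 to 0.825 m from the base axis. Payload 7 kg.
Tool frame: the origin (TCP) lies at the very end of the fingers, on their centre line; the grasp point (between the pads) lies 19 mm behind it (r.hold_point_z is the distance from the TCP to the grasp point, in m); z points along the fingers, y is the line along which they close (so a half turn about z gives the same grasp; the last joint's range is limited). The gripper opens to 88 mm and grips with 3 to 60 N. Pads are 19 mm wide; open, the fingers measure 130 mm over their backs; the gripper's body (78 mm by 193 mm) begins 47 mm behind the grasp point.
Start: joints at [88.986, 20.546, 0.682, 0, -70.136, -16.507], TCP at [0.203, 0.644, 0.227] pointing down, gripper open.
Joint ranges: [-176.03, 176.03], [-82.01, 121.73], [-58.28, 71.71], [-173.87, 95.51], [-174.79, -0.11], [-173.66, 173.66]. Speed limits (degrees/s): [136.94, 136.94, 172.46, 180, 180, 180].

### API

Orientations are given as [roll, pitch, yaw] about the fixed x, y, z axes, in that order (R = Rz(yaw) Ry(pitch) Rx(roll)).
In Python, from plant import telemetry, vision, workorder, r gives the robot as it stands.
- The arm moves only by the tool move_arm, never from a script. Its argument "plan" is a list of rows, each a list of 7 numbers: the opening, from -1 (shut) to 1 (fully open), so that 0 is half open, then the shift along the world's x, y, z in m, then the turn, a rotation vector about the world's x, y, z in degrees. In form: [[fingers, dx, dy, dz, ax, ay, az], ...]. A call has 1 to 20 rows; each row shifts and turns the commanded pose from where the row before left it; what a row does not reach is not made up. A row lasts 1/8 s, in which the tool goes at most 62.5 mm and 10.7 degrees, less where a joint would pass 70% of its speed; a pose out of reach is approached as far as the arm can. A call is refused whole if a number of a shift passes 0.0625 or a number of a turn 10.7, either way. A call with a gripper value outside its range is refused whole. The fingers move at their own pace and stop on an object; "force" is the grip in N (left out, the last holds). Time passes only in rows, so rows that do not move let the fingers close. It gives the time, the measured TCP pose, the force, the opening and the grip force at its end, in the units of the state.
- telemetry.get_state(): the state, without advancing time (a new reading comes with each control period).
- vision.capture(name): name is "scene" or "side" or "wrist"; returns a dict with "img" (400x640x3 uint8, red, green, blue), "depth" (400x640 float32, m along the optical axis (not along the pixel's ray), 0 where there is no reading), "intrinsics" (3x3 intrinsics, pixels), "D" ([k1, k2, p1, p2, k3] as OpenCV has them; the pictures are not rectified), "R" (3x3) and "t" (3): a world point X has camera coordinates R X + t. Camera axes: x right, y down, z forward; pixel columns grow to the right and rows downward; lengths in m; the calibration is good to about 2 mm. A picture is of the moment at which its call begins.
- workorder.close_job(): hands the job in; it is judged then, once.
The state is a dict: "time_s": time; "joints": joint angles; "qd": joint speeds; "joint_torque": joint torques, N m; "tcp_pos": TCP position; "eef_rot": TCP orientation; "contact_force": force on the tool from outside, world axes, zero at the start; "moment": the same for the moment, N m; "gripper_width": finger opening in m; "gripper_force": force on a finger pad.
Only numpy, scipy, OpenCV 4.12 (cv2) and the standard library are available. Lean on these libraries where they do the work, as an engineer would, in place of code of your own. Each camera call takes 0.05 s, during which the arm holds its last target. There are 200 camera calls.

### The job

One of the two board testers shows a red lamp: its tray is fail-locked. Take the release pin from the kit tray, lay it in the sloped stand and take it again by the end of its handle, then push it gently through the small hole in the top of the red-lamp tester until the hidden latch lets the tray spring out. Lay the pin back in the sloped stand; leave the other tester shut and the rest of the bench as it is.

Things in the scene. Friction and masses are not known exactly. Their poses are not given: they have to be found in the camera images.
- pin_mid (a point): Release pin: square orange plastic handle 14 x 14 x 110 mm (black band near each end) with a straight steel rod, 4 mm diameter, standing 60 mm out of the middle of one end; about 60 g. It starts lying flat in the kit tray. This point is the handle's centre, 7 mm above its underside. x runs along the handle towards the rod's tip; z is normal to the face that is up at the start.
- pin_tip (a point): The round tip of the release pin's rod, on the pin's axis, 115 mm from the handle's centre and 60 mm from the handle's front end. Same axes as pin_mid.
- kit_tray: Open dark kit tray, fixed, 226 x 166 mm, 36 mm high, walls and floor 3 mm; origin under its centre on the bench, x along its long side. The pin lies along its middle; a small heat sink lies in a corner.
- stand_seat (a point): Sloped tool stand (steel on a dark base with a sponge, fixed); its open cradle holds the pin rod-down at 45 degrees. This point: where the handle's centre lies when the pin rests in it, 99 mm above the bench. x is level and points to the raised side, z is up: the seated pin's tip points along -(x + z). The pin is laid in from above, square to the slope, any flat side down, against the stop.
- stand_tip (a point): Where the rod's tip is when the pin rests in the sloped stand, 18 mm above the bench. Axes as stand_seat. Two cheeks 19 mm apart (flared above) embrace only the lowest 28 mm of the handle; above them a tongue only 10 mm wide carries its underside, so the fingers fit at both sides, and the upper 40 mm of the handle stands clear of everything.
- stand_stop (a point): The stop at the low end of the cradle, against which the middle of the handle's front end rests (60 mm above the bench); a slot 8 mm wide in it, open above, lets the rod through. Axes as stand_seat.
- tester_a: Board tester A, a fixed grey steel box 180 x 130 x 80 mm high; origin under its centre on the bench, its front (with the black tray front) looks along its -x; z is up.
- tester_b: Board tester B, the same as tester A.
- tester_a_hole (a point): Centre of tester A's release hole at its top face, 80 mm above the bench, 25 mm behind the front, ringed in red: 7 mm diameter through a 4 mm sheet. Straight below, hidden, is a flat latch pad (30 mm wide), 12 to 30 mm below the top face, set differently in each tester. It yields at 3 N/mm; after 3 to 4 mm (about 11 N) the latch lets go. Over 30 N on the tester is too rough. Axes as the tester's.
- tester_b_hole (a point): The same hole of tester B.
- tester_a_tray (a joint): How far the tray of tester A stands out of its front, in m: 0 shut and locked; when the latch lets go a spring pushes it out by 0.05 towards the tester's -x.
- tester_b_tray (a joint): The same for the tray of tester B.
- red_lamp_top (a point): Top of the lit red lamp (round, 30 mm wide, 44 mm high) that stands on top of the tester to be opened, 62 mm behind that tester's middle.
- green_lamp_top (a point): Top of the lit green lamp, the same in form, that stands on the other tester, which must stay shut.
- module: Grey laminated transformer module 66 x 50 x 52 mm, loose on the mat near the robot; origin under its centre.
- driver: Screwdriver with a red handle, 160 mm long, loose on the mat near the robot.
- heatsink: Small finned aluminium heat sink 30 x 24 x 18 mm, loose in a corner of the kit tray; origin under its centre.
- multimeter: Yellow multimeter 150 x 74 x 36 mm, loose on the mat; origin under its centre.
- flux: Small flux bottle, 36 mm wide, 85 mm high, loose, standing on the mat.
- solder_reel: Aluminium reel 56 mm wide, 40 mm high, loose, standing on the mat.
There are look-alikes about, which are no part of the job. Leave any brown or purple look-alike of the part that bears pin_mid alone.

How it is judged:
By the outcome, as a careful person would: the job done as asked, in the order asked, and still so for the second after the job is handed in, with the robot touching nothing.
It also fails if it takes over 72 s, if anything falls off the work surface, if the arm or the gripper's body presses on something with over 40 N, if the wrist force passes 120 N, or if a joint passes its speed limit or range.

## Working session

There is one attempt and no reset: what is moved stays moved. The work goes in short steps, Python scripts to look and compute and a tool call to move; the robot and the scene stay as the last step left them, time stands still between calls to the robot, and variables do not carry over. Pictures are saved under pics/ and viewed, at most 10 in all, crops included, and the job is handed in when it is done.

Besides the shell and the picture viewer there is one more tool, called after ">>>" in YAML: its name, and indented under it one key for each argument. move_arm: Moves the arm, as the interface text tells. Its arguments: {"type":"object","properties":{"plan":{"type":"array"},"force":{"type":"number"}},"required":["plan"]}

```bash
ls; mkdir -p pics
cat > h.py <<'E'
import numpy as np, cv2, pickle
from plant import telemetry, vision, workorder, r
def cap(n):
    c=vision.capture(n); pickle.dump(c,open(f'{n}.pkl','wb')); return c
def load(n): return pickle.load(open(f'{n}.pkl','rb'))
def save(c,f,box=None,s=1):
    im=c['img'][:,:,::-1]
    if box: im=im[box[1]:box[3],box[0]:box[2]]
    cv2.imwrite('pics/'+f,cv2.resize(im,None,fx=s,fy=s,interpolation=cv2.INTER_CUBIC))
def ray(c,u,v):
    p=cv2.undistortPoints(np.array([[[u,v]]],float),c['intrinsics'],np.array(c['D'],float))[0,0]
    R=np.array(c['R']);return -R.T@np.array(c['t']), R.T@np.array([p[0],p[1],1.])
def dep(c,u,v):
    o,d=ray(c,u,v); w=c['depth'][int(v)-1:int(v)+2,int(u)-1:int(u)+2]; return o+d*np.median(w[w>0])
def atz(c,u,v,z):
    o,d=ray(c,u,v); return o+d*(z-o[2])/d[2]
def proj(c,X):
    R=np.array(c['R']); return cv2.projectPoints(np.array(X,float).reshape(-1,3),cv2.Rodrigues(R)[0],np.array(c['t'],float),c['intrinsics'],np.array(c['D'],float))[0][:,0]
E
python3 - <<'E'
from h import *
for n in ['scene','side','wrist']:
    c=cap(n); save(c,n+'0.png'); print(n, -np.array(c['R']).T@c['t'], np.array(c['R'])[2])
print(telemetry.get_state(), r.hold_point_z)
E
```

```text
pics
scene [ 1.20435117 -0.23960364  1.06222021] [-0.58883732  0.13917015 -0.7961798 ]
side [ 0.31967759 -1.0116232   0.93339073] [ 0.13523225  0.73507346 -0.66436379]
wrist [0.27137607 0.62127733 0.38440385] [-0.25698195  0.07930501 -0.96315679]
{'time_s': 0.15, 'joints': array([ 8.89861063e+01,  2.05807741e+01,  6.46396572e-01, -1.38359193e-02,
       -7.01350271e+01, -1.65072925e+01]), 'qd': array([-0.11044263, -0.1162013 ,  0.10232416,  0.08952471, -0.04840122,
       -0.02389527]), 'joint_torque': array([ 9.51079601e-04, -5.83278000e+01,  2.93288416e+01,  7.00106174e+00,
        8.79061787e-03, -1.11633506e-04]), 'tcp_pos': array([0.20312965, 0.64333443, 0.22585868]), 'eef_rot': array([ 1.79929760e+02, -7.24975018e-03, -1.75258912e+01]), 'contact_force': array([-0.05031068,  0.49844898,  1.28585701]), 'moment': array([-0.01743562,  0.02058915,  0.00076145]), 'gripper_force': 0.0, 'gripper_width': 0.08768612677563048} 0.0188
```

View pics/scene0.png

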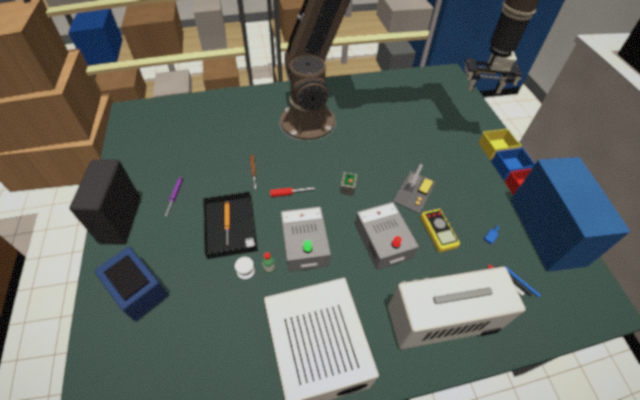

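View pics/side0.png

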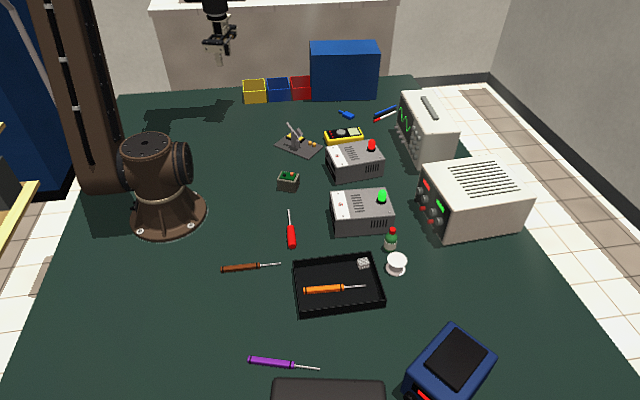

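Scene view: the orange pin is in the kit tray at about (227,222), the red-lamp tester at (387,235), and the stand at (415,190). In the side view these are at (322,289), (355,160) and (297,143). Next I'll take enlarged crops.

Run:
```python
from h import *
def comp(n,boxes,s,f):
    c=load(n); ims=[cv2.resize(c['img'][b[1]:b[3],b[0]:b[2],::-1],None,fx=s,fy=s,interpolation=cv2.INTER_CUBIC) for b in boxes]
    cv2.imwrite('pics/'+f,np.hstack(ims))
comp('scene',[(200,185,260,260),(355,160,435,235+0)],5.6,'sc1.png')
c=load('side')
comp('side',[(290,250,370,315),(270,115,350,180)],5,'sd1.png')
c=load('side');d=load('scene')
print('pin mid side',dep(c,322,289),'scene',dep(d,227,216))
print('lamp',dep(c,371,146),dep(d,396,242))
```

```text
pin mid side [ 0.43579217 -0.37482559  0.01836245] scene [ 0.44630683 -0.36880895  0.01705333]
lamp [0.6968755  0.12867586 0.10414758] [0.70881395 0.12979615 0.11316341]
```

View pics/sc1.png

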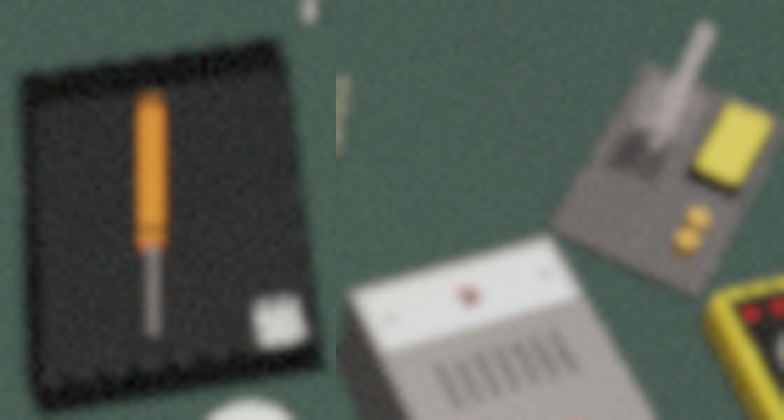

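View pics/sd1.png

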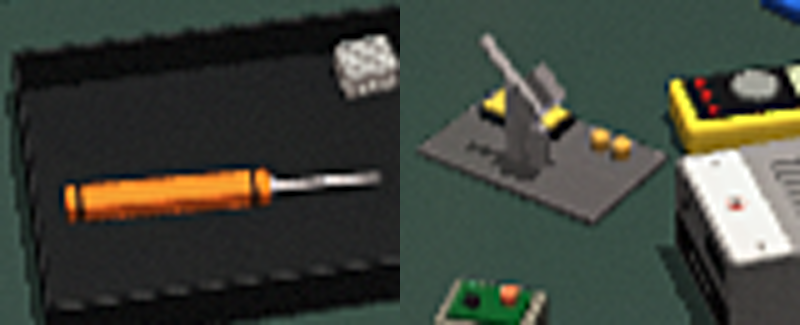

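Left crop of each: pin lying with the rod towards +x; right crop: the stand's tongue rises towards the robot, and the hole sits at scene (378.6,212.9) and side (337.2,155.8).

Run:
```python
from h import *
d=load('scene');c=load('side');w=load('wrist')
for nm,a,b,z in [('rear',(227,201.4),(304.4,290.4),.014),('front',(227,228.75),(343,287.4),.014),('tip',(227.1,245.4),(365.6,285.6),.01),
 ('hole',(378.6,212.9),(337.2,155.8),.08),('tongtop',(421.25,165.4),(287.4,123),.13)]:
    o1,d1=ray(d,*a);o2,d2=ray(c,*b)
    s=np.linalg.lstsq(np.c_[d1,-d2],o2-o1,rcond=None)[0]; p,q=o1+s[0]*d1,o2+s[1]*d2
    print(nm,'tri',((p+q)/2).round(4),'gap',np.linalg.norm(p-q).round(4),'scz',atz(d,*a,z).round(4),'sdz',atz(c,*b,z).round(4))
for nm,a in [('tL',(357.9,211.8)),('tR',(393.6,202.1))]: print(nm,atz(d,*a,.08))
# wrist cam in tool frame
from scipy.spatial.transform import Rotation as Ro
st=telemetry.get_state(); T=Ro.from_euler('xyz',st['eef_rot'],degrees=True).as_matrix()
R=np.array(w['R']); print((T.T@R.T).round(4).tolist(), T.T@(-R.T@w['t']-st['tcp_pos']), w['intrinsics'], T.round(3).tolist())
# stand point cloud from both cameras
for n,b in [('side',(275,118,330,155)),('scene',(395,160,440,212))]:
    k=load(n)
    P=np.array([dep(k,u,v) for u in range(b[0],b[2]) for v in range(b[1],b[3]) if k['depth'][v,u]>0])
    P=P[(P[:,2]>.02)&(P[:,0]>.35)&(P[:,0]<.62)]
    print(n,len(P)); 
    for z in np.arange(.02,.16,.01):
        q=P[(P[:,2]>=z)&(P[:,2]<z+.01)]
        if len(q): print(z.round(3),len(q),q.mean(0).round(4),q.std(0).round(4))
```

```text
rear tri [ 0.3868 -0.3669  0.0169] gap 0.0074 scz [ 0.381 -0.365  0.014] sdz [ 0.3892 -0.3684  0.014 ]
front tri [ 0.4937 -0.3733  0.01  ] gap 0.0002 scz [ 0.4963 -0.3727  0.014 ] sdz [ 0.4929 -0.3761  0.014 ]
tip tri [ 0.5564 -0.377   0.008 ] gap 0.0016 scz [ 0.5583 -0.3773  0.01  ] sdz [ 0.5555 -0.3777  0.01  ]
hole tri [0.5753 0.1235 0.0796] gap 0.0001 scz [0.5756 0.1233 0.08  ] sdz [0.5751 0.123  0.08  ]
tongtop tri [0.4229 0.3289 0.1022] gap 0.0005 scz [0.4453 0.3126 0.13  ] sdz [0.4196 0.2837 0.13  ]
tL [0.55805984 0.05788044 0.08      ]
tR [0.54331165 0.18649964 0.08      ]
[[-0.0007, -0.9631, -0.2691], [1.0, -0.0009, 0.0006], [-0.0008, -0.2691, 0.9631]] [ 0.07174075  0.00067608 -0.15853539] [[294.54315903   0.         315.29523227]
 [  0.         294.54315903 201.620545  ]
 [  0.           0.           1.        ]] [[0.954, -0.301, -0.0], [-0.301, -0.954, -0.001], [0.0, 0.001, -1.0]]
side 309
0.02 62 [0.4811 0.3271 0.0239] [0.0559 0.0296 0.0028]
0.03 65 [0.5453 0.3206 0.0351] [0.0563 0.0209 0.0027]
0.04 17 [0.4459 0.3021 0.0442] [0.0097 0.007  0.0025]
0.05 14 [0.462  0.2807 0.0556] [0.0425 0.0638 0.0027]
0.06 40 [0.4666 0.2787 0.0651] [0.0333 0.0459 0.0029]
0.07 53 [0.4712 0.2738 0.0754] [0.0408 0.0591 0.0033]
0.08 42 [0.5035 0.2312 0.0832] [0.052  0.073  0.0021]
0.09 13 [0.4257 0.3243 0.0954] [0.004  0.0041 0.0033]
0.1 3 [0.4204 0.3295 0.1033] [0.0019 0.0018 0.0008]
scene 207
0.02 33 [0.4501 0.3494 0.0209] [0.0134 0.0245 0.0016]
0.03 33 [0.5336 0.3242 0.0342] [0.0584 0.0218 0.0026]
0.04 9 [0.4494 0.2964 0.0428] [0.0127 0.0035 0.0015]
0.05 16 [0.4515 0.295  0.0564] [0.0046 0.0044 0.0023]
0.06 37 [0.4521 0.298  0.0659] [0.0104 0.0084 0.0026]
0.07 43 [0.4761 0.2752 0.0751] [0.0537 0.0511 0.0027]
0.08 22 [0.4385 0.3089 0.0837] [0.0095 0.0121 0.0025]
0.09 11 [0.4243 0.3234 0.0948] [0.0022 0.0036 0.0031]
0.1 3 [0.4187 0.3285 0.1019] [0.0019 0.0022 0.0001]
```

>>> move_arm:
  plan:
    - [1,0.01,-0.015,0,0,0,0]
    - [1,0.025,-0.035,0,0,0,0]
    - [1,0.032,-0.046,0,0,0,0]
    - [1,0.032,-0.046,0,0,0,0]
    - [1,0.032,-0.046,0,0,0,0]
    - [1,0.032,-0.046,0,0,0,0]
    - [1,0.032,-0.046,0,0,0,0]
    - [1,0.032,-0.046,0,0,0,0]
    - [1,0.032,-0.046,0,0,0,0]
    - [1,0.025,-0.035,0,0,0,0]
    - [1,0.012,-0.017,0,0,0,0]
    - [1,0,0,0,0,0,0]

```text
time_s: 1.65
tcp_pos: [0.4995, 0.2177, 0.2265]
eef_rot: [180.0, 0.0, -17.7]
contact_force: [0.1, 0.3, -0.6]
gripper_width: 0.0876
gripper_force: 0.0
```

Run:
```python
from h import *
print([a for a in dir(r) if a[0]!='_'])
c=cap('wrist'); print(telemetry.get_state()['tcp_pos'],telemetry.get_state()['eef_rot'],telemetry.get_state()['contact_force'])
P=proj(c,[[.433,.317,.099],[.46,.288,.06],[.4229,.3289,.102],[.5753,.1233,.08],[.5,.22,0]]);print(P)
save(c,'w1.png',None,1.25)
```

```text
['Unreachable', 'hold_point_z']
[0.49918233 0.2185213  0.2264896 ] [ 1.79996566e+02  1.07628813e-02 -1.76328790e+01] [-0.45606314  0.59680666  0.12641912]
[[246.03580933 277.42106509]
 [268.10104052 234.17655559]
 [238.55890604 289.76714289]
 [383.4029917   87.90620351]
 [312.85146292 175.72397867]]
```

View pics/w1.png

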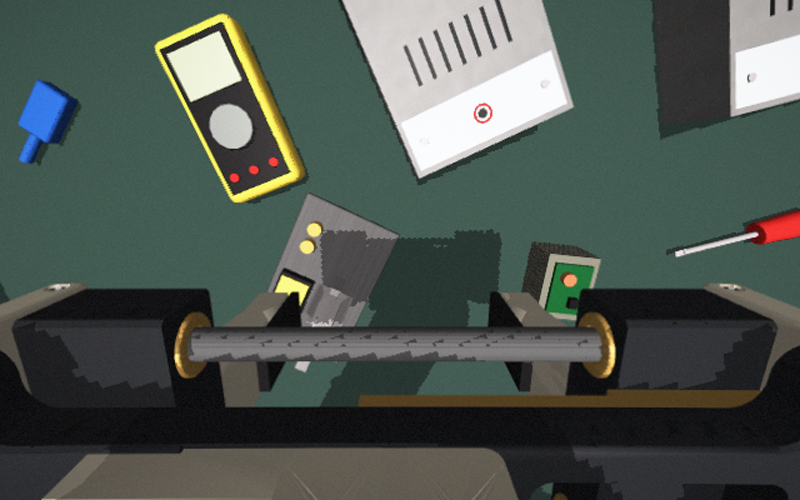

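Wrist view: the hole is at full-resolution (386.4,90.4), and the gripper half hides the stand. I'll step back to see the stand.

>>> move_arm:
  plan:
    - [1,-0.025,0.017,0,0,0,0]
    - [1,-0.045,0.031,0,0,0,0]
    - [1,-0.045,0.031,0,0,0,0]
    - [1,-0.03,0.021,0,0,0,0]
    - [1,-0.015,0.01,0,0,0,0]
    - [1,0,0,0,0,0,0]

```text
time_s: 2.45
tcp_pos: [0.3378, 0.3306, 0.2268]
eef_rot: [-180.0, 0.0, -17.3]
contact_force: [1.2, -0.5, -0.2]
gripper_width: 0.0875
gripper_force: 0.0
```

Run:
```python
from h import *
c=load('wrist'); print('hole',atz(c,386.4,90.4,.08),dep(c,386.4,80))
for p in [(418,178),(572,106),(403,121),(553,51)]: print('edge',atz(c,p[0]/1.25,p[1]/1.25,.08))
c=cap('wrist'); print(telemetry.get_state()['tcp_pos'])
P=proj(c,[[.433,.317,.099],[.46,.288,.06],[.4229,.3289,.102]]);print(P)
u,v=P.mean(0).astype(int); x0=max(0,u-100);y0=max(0,v-75); print(x0,y0)
save(c,'w2.png',(x0,y0,x0+200,y0+150),4)
```

```text
hole [0.57220939 0.12108187 0.08      ] [0.5813111  0.11893548 0.08043955]
edge [0.54010144 0.1834333  0.08      ]
edge [0.55608054 0.0545435  0.08      ]
edge [0.58559242 0.18202442 0.08      ]
edge [0.598266  0.0612204 0.08     ]
[0.33841255 0.33009915 0.22673921]
[[297.62765368  92.8660091 ]
 [318.73578422  59.85077313]
 [288.57587029 107.90414875]]
201 11
```

View pics/w2.png

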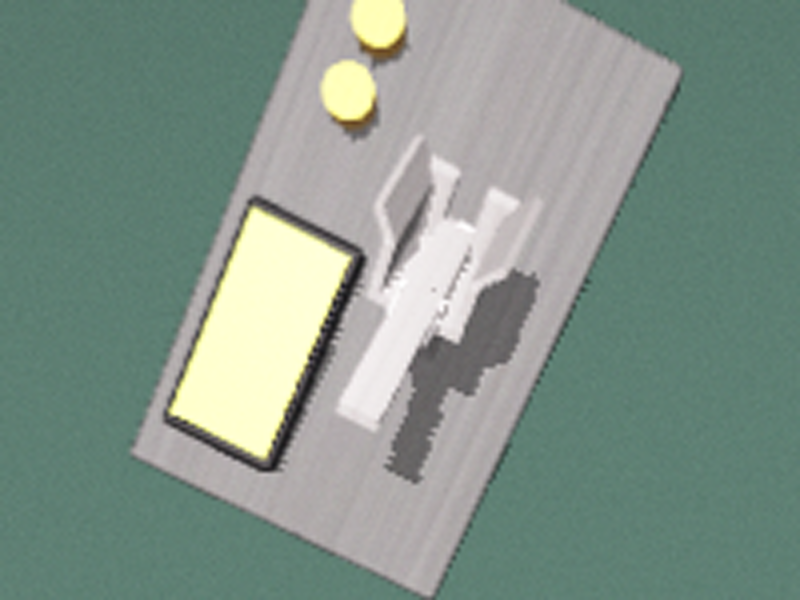

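Stand seen clearly: tongue top end at crop (358,417), stop posts at (443,165) and (505,195), base corners (680,70), (433,597) and (133,453).

Run:
```python
from h import *
c=load('wrist'); f=lambda u,v:(201+u/4,11+v/4)
b=[dep(c,*f(*p)) for p in [(560,560-200),(300,500),(480,80),(640,100)]];print('base z',[x[2].round(4) for x in b])
zb=np.median([x[2] for x in b])
A,B,C=[atz(c,*f(*p),zb) for p in [(680,70),(433,597),(133,453)]]
print(A,B,C); 
e1=(B-A)[:2];e2=(C-B)[:2]
print('long az',np.degrees(np.arctan2(e1[1],e1[0])),np.linalg.norm(e1),'short az-90',np.degrees(np.arctan2(e2[1],e2[0]))-0,np.linalg.norm(e2))
for nm,p in [('tongend',(362,405)),('tong2',(385,360)),('tong3',(410,310)),('tong4',(437,260)),('tong5',(452,233)),('postL',(444,165)),('postR',(503,197)),('cheekL',(385,205)),('cheektip',(420,140))]:
    print(nm,dep(c,*f(*p)).round(4))
print('end corners',[atz(c,*f(*p),.1047).round(4) for p in [(340,408),(377,426)]])
P=[]
for u in np.arange(201+60,201+145,1):
  for v in range(11+25,11+125):
    x=dep(c,u,v)
    if x[2]>.035:P.append(x)
P=np.array(P);np.save('stand.npy',P);print(len(P),P[:,2].max())
```

```text
base z [np.float64(0.0008), np.float64(0.006), np.float64(0.007), np.float64(0.0067)]
[0.48220206 0.21792797 0.0063652 ] [0.35997287 0.33107565 0.0063652 ] [0.43035326 0.40650537 0.0063652 ]
long az 137.20953810233325 0.1665604180675583 short az-90 46.983330188292484 0.10316511226980028
tongend [0.4184 0.3274 0.1041]
tong2 [0.4269 0.3198 0.0923]
tong3 [0.437  0.3109 0.079 ]
tong4 [0.4476 0.3009 0.0647]
tong5 [0.4539 0.295  0.0548]
postL [0.4681 0.2925 0.0631]
postR [0.4566 0.2807 0.0642]
cheekL [0.4594 0.3093 0.0876]
cheektip [0.474  0.2967 0.0686]
end corners [array([0.4193, 0.3324, 0.1047]), array([0.413 , 0.3256, 0.1047])]
1528 0.10462278666807856
```

>>> move_arm:
  plan:
    - [1,0.012,-0.025,0,0,0,1]
    - [1,0.022,-0.051,0,0,0,1]
    - [1,0.022,-0.051,0,0,0,1]
    - [1,0.022,-0.051,0,0,0,1]
    - [1,0.022,-0.051,0,0,0,1]
    - [1,0.022,-0.051,0,0,0,1]
    - [1,0.02,-0.05,0,0,0,1]
    - [1,0,-0.051,0,0,0,1]
    - [1,-0.018,-0.051,0,0,0,1]
    - [1,-0.02,-0.051,0,0,0,1]
    - [1,-0.02,-0.051,0,0,0,1]
    - [1,-0.02,-0.051,0,0,0,1]
    - [1,-0.02,-0.051,0,0,0,1]
    - [0.2,-0.015,-0.035,0,0,0,1]
    - [0.2,-0.007,-0.018,0,0,0,0]
    - [0.2,0,0,0,0,0,0]

```text
time_s: 4.5
tcp_pos: [0.3601, -0.3608, 0.2262]
eef_rot: [-180.0, 0.0, -3.7]
contact_force: [0.8, -0.2, -0.3]
gripper_width: 0.0634
gripper_force: 0.0
```

Run:
```python
from h import *
c=cap('wrist'); s=telemetry.get_state(); print(s['tcp_pos'],s['eef_rot'],s['joints'])
P=proj(c,[[.387,-.367,.014],[.442,-.370,.017],[.557,-.3775,.01]]);print(P)
u,v=P.mean(0).astype(int); x0=max(0,u-100);y0=max(0,v-75); print(x0,y0)
save(c,'w3.png',(x0,y0,x0+200,y0+150),4)
```

```text
[ 0.36045212 -0.36002948  0.22623867] [-1.79983671e+02  3.50985957e-02 -3.65122129e+00] [-2.28537475e+01  4.87783477e+00 -1.98501147e+01 -4.26584083e-03
 -6.53105669e+01  1.09204304e+02]
[[3.18401955e+02 1.55876886e+02]
 [3.18063556e+02 1.09693626e+02]
 [3.18262323e+02 3.08175877e-01]]
218 13
```

View pics/w3.png

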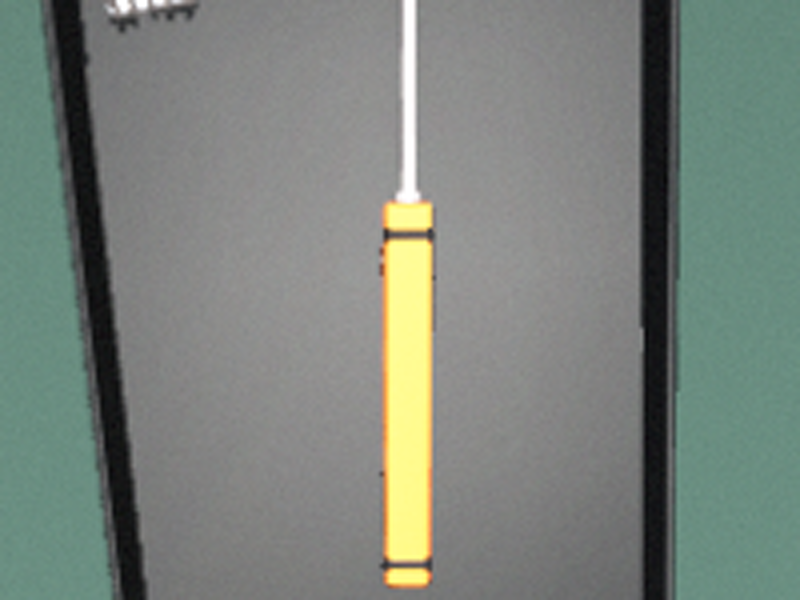

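Pin: rear end at full-resolution (320,159.5), front end (320.2,63.5), running almost exactly along the image column.

Run:
```python
from h import *
c=load('wrist')
a=atz(c,320,159.3,.017);b=atz(c,320.25,63.5,.017);t=atz(c,320.2,0+13,.010)
print(a,b,np.linalg.norm(a-b),(a+b)/2,np.degrees(np.arctan2(*(b-a)[[1,0]])), t)
print(dep(c,320,110))
```

```text
[ 0.38299532 -0.36871368  0.017     ] [ 0.49207947 -0.3756484   0.017     ] 0.1093043601654183 [ 0.43753739 -0.37218104  0.017     ] -3.6375267293594917 [ 0.54463452 -0.37889459  0.01      ]
[ 0.44147049 -0.37226047  0.01817353]
```

>>> move_arm:
  plan:
    - [0.1,0.018,-0.0025,-0.03,-0.15,-2.5,0]
    - [0.1,0.018,-0.0025,-0.03,-0.15,-2.5,0]
    - [0.1,0.018,-0.0025,-0.03,-0.15,-2.5,0]
    - [0.1,0.019,-0.002,-0.03,-0.15,-2.5,0]
    - [0.1,0,0,-0.04,0,0,0]
    - [0.1,0,0,-0.03,0,0,0]
    - [0.1,0,0,-0.018,0,0,0]
    - [0.1,0,0,-0.008,0,0,0]
    - [0.1,0,0,-0.0025,0,0,0]
    - [0.1,0,0,0,0,0,0]
  force: 30

```text
time_s: 5.8
tcp_pos: [0.4347, -0.3689, 0.0087]
eef_rot: [180.0, -10.1, -3.5]
contact_force: [-0.1, 0.2, 0.4]
gripper_width: 0.0483
gripper_force: 0.0
```

>>> move_arm:
  plan:
    - [-1,0,0,0,0,0,0]
    - [-1,0,0,0,0,0,0]
    - [-1,0,0,0,0,0,0]
    - [-1,0,0,0,0,0,0]
  force: 30

```text
time_s: 6.3
tcp_pos: [0.4343, -0.369, 0.0083]
eef_rot: [-180.0, -10.0, -3.5]
contact_force: [0.2, -0.8, 0.7]
gripper_width: 0.014
gripper_force: 10.4
```

>>> move_arm:
  plan:
    - [-1,0,0,0.015,0,0,0]
    - [-1,0,0,0.035,0,0,0]
    - [-1,0,0,0.055,0,0,0]
    - [-1,0,0,0.055,0,0,0]
    - [-1,0,0,0.04,0,0,0]
    - [-1,0,0.01,0.03,0,0,0]

```text
time_s: 7.05
tcp_pos: [0.4341, -0.3592, 0.2414]
eef_rot: [179.9, -10.2, -3.6]
contact_force: [0.3, -0.4, -1.0]
gripper_width: 0.0136
gripper_force: 30.0
```

Run:
```python
from h import *
from scipy.spatial.transform import Rotation as Ro
c=cap('wrist'); s=telemetry.get_state(); print(s['tcp_pos'],s['eef_rot'],s['contact_force'],s['gripper_force'])
im=c['img'].astype(int); m=(im[:,:,0]>180)&(im[:,:,0]-im[:,:,2]>60)&(im[:,:,1]-im[:,:,2]>20)
ys,xs=np.nonzero(m); print(len(xs), xs.min(),xs.max(),ys.min(),ys.max())
for v in range(ys.min(),ys.max(),8): q=xs[ys==v]; print(v,q.min() if len(q) else 0,q.max() if len(q) else 0,end=' | ')
save(c,'w4.png',(220,60,420,210),4)
```

```text
[ 0.4353008  -0.35931591  0.24544256] [179.78829244 -10.40959215  -3.48234372] [ 1.10211123 -0.32717745  3.92139805] 29.997595846652985
3777 276 354 144 315
144 305 326 | 152 303 328 | 160 0 0 | 168 303 328 | 176 303 328 | 184 303 327 | 192 303 327 | 200 303 327 | 208 303 327 | 216 303 327 | 224 303 327 | 232 303 327 | 240 303 327 | 248 304 327 | 256 279 351 | 264 278 352 | 272 277 353 | 280 276 354 | 288 276 354 | 296 277 353 | 304 304 327 | 312 304 327 |
```

View pics/w4.png

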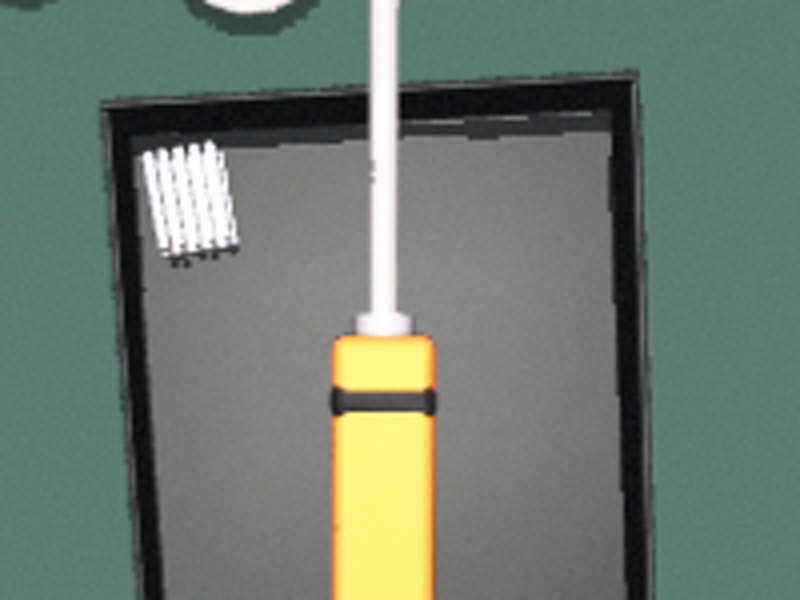

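Pin is held straight; the handle's front edge is at full-resolution (316,144.2).

Run:
```python
from h import *
from scipy.spatial.transform import Rotation as Ro
c=load('wrist'); s=telemetry.get_state(); p=s['tcp_pos']
T=Ro.from_euler('xyz',s['eef_rot'],degrees=True).as_matrix()
X=atz(c,316,144.2,p[2]+.0087); print('front top rel TCP',(X-p).round(4),'tool',(T.T@(X-p)).round(4), dep(c,316,152)-p)
# joints and target
print(s['joints'].round(1), p)
# desired placing TCP
a=np.radians(137.1); x=np.array([np.cos(a),np.sin(a),0]);z=np.array([0,0,1.]);y=np.cross(z,x)
```

```text
front top rel TCP [ 0.0565 -0.0044  0.0087] tool [0.0573 0.0009 0.0017] [ 0.05270562 -0.00415557  0.00563131]
[-21.9   4.4 -17.2  -3.6 -58.6 110. ] [ 0.4353008  -0.35931591  0.24544256]
```

>>> move_arm:
  plan:
    - [-1,0.003,0.025,0,0,0,-3]
    - [-1,0.012,0.051,0,0,0,-3]
    - [-1,0.015,0.051,0,0,0,-3]
    - [-1,0.015,0.051,0,0,0,-3]
    - [-1,0.015,0.051,0,0,0,-3]
    - [-1,0.015,0.051,0,0,0,-3]
    - [-1,0.015,0.051,0,0,0,-3]
    - [-1,0,0.051,0,0,0,-3]
    - [-1,-0.01,0.051,0,0,0,-3]
    - [-1,-0.015,0.051,0,0,0,-3]
    - [-1,-0.015,0.051,0,0,0,-3]
    - [-1,-0.015,0.051,0,0,0,-3]
    - [-1,-0.01,0.04,0,0,0,-3.3]
    - [-1,-0.005,0.02,0,0,0,0]
    - [-1,0,0,0,-6.12,-6.6,0]
    - [-1,0,0,0,-6.12,-6.6,0]
    - [-1,0,0,0,-6.12,-6.6,0]
    - [-1,0,0,0,-6.12,-6.6,0]
    - [-1,0,0,0,-6.12,-6.6,0]
    - [-1,0,0,0,0,0,0]

```text
time_s: 9.6
tcp_pos: [0.4538, 0.287, 0.2368]
eef_rot: [179.5, -55.2, -42.3]
contact_force: [-0.0, -0.2, 0.1]
gripper_width: 0.0136
gripper_force: 30.0
```

>>> move_arm:
  plan:
    - [-1,0,0,0,4,4.4,0]
    - [-1,0,0,0,6.5,7,0]
    - [-1,0,0,0,6.5,7,0]
    - [-1,0,0,0,6.5,7,0]
    - [-1,0,0,0,6.5,7,0]
    - [-1,0,0,0,6.5,7,0]
    - [-1,0,0,0,6.5,7,0]
    - [-1,0,0,0,6.5,7,0]
    - [-1,0,0,0,6.5,7,0]
    - [-1,0,0,0,5.2,5.6,0]
    - [-1,0,0,0,0,0,0]
    - [-1,0,0,0,0,0,0]

```text
time_s: 11.1
tcp_pos: [0.455, 0.2868, 0.2391]
eef_rot: [-179.7, 34.9, -42.7]
contact_force: [-0.2, -0.3, -1.1]
gripper_width: 0.0136
gripper_force: 30.0
```

>>> move_arm:
  plan:
    - [-1,-0.001,0.003,-0.02,0,0,0]
    - [-1,-0.002,0.004,-0.03,0,0,0]
    - [-1,-0.002,0.004,-0.03,0,0,0]
    - [-1,-0.001,0.003,-0.018,0,0,0]
    - [-1,0,0,0,0,0,0]

```text
time_s: 11.72
tcp_pos: [0.447, 0.3015, 0.139]
eef_rot: [179.9, 35.0, -42.8]
contact_force: [0.3, -0.2, -0.7]
gripper_width: 0.0139
gripper_force: 30.0
```

Run:
```python
from h import *
s=telemetry.get_state(); print(s['tcp_pos'],s['eef_rot'])
w=cap('wrist'); c=cap('side')
a=cv2.resize(w['img'][:,:,::-1],None,fx=.75*1.0,fy=.75)[:, 40:440]
print(proj(c,[s['tcp_pos']]))
A=cv2.resize(w['img'][0:200,215:415,::-1],(400,400),interpolation=cv2.INTER_CUBIC)
B=cv2.resize(c['img'][105:170,265:330,::-1],(400,400),interpolation=cv2.INTER_CUBIC)
cv2.imwrite('pics/w5.png',np.hstack([A,B]))
```

```text
[0.44704436 0.30153065 0.13897657] [179.93153033  35.01436535 -42.76205893]
[[294.17685246 117.72137392]]
```

View pics/w5.png

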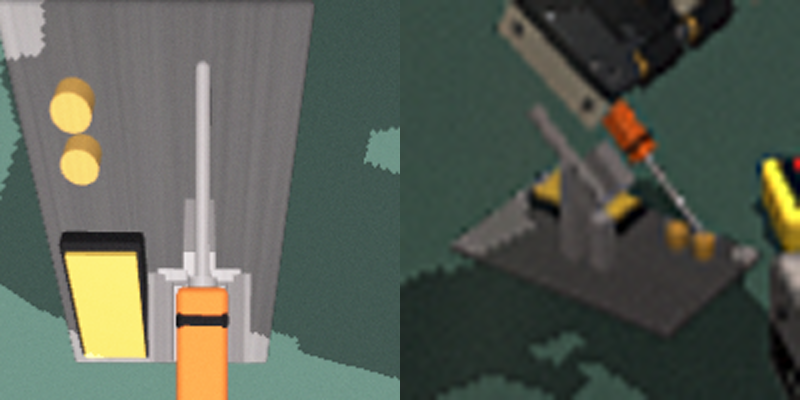

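Wrist half: pin (column 202) is centred between the stop posts (160–250) and parallel to the slope; side half agrees.

Run:
```python
from h import *
w=load('wrist'); tcp=telemetry.get_state()['tcp_pos']
a=np.radians(137.1); x=np.array([np.cos(a),np.sin(a),0]);z=np.array([0,0,1.]);y=np.cross(z,x);p=-(x+z)/2**.5;n=(z-x)/2**.5
B=np.c_[p,y,n]
F=lambda X:(B.T@(X-tcp)).round(4)
for nm,q in [('postL',(165,272)),('postLs',(165,277)),('postR',(240,272)),('postR2',(240,277)),('L3',(172,274)),('cheekL',(158,300)),('cheekR',(244,300)),('tongueslit',(174,300))]:
    print(nm,F(dep(w,215+q[0]/2,q[1]/2)))
# dense profile
for v in range(128,152,2): print(v,[F(dep(w,u,v)).tolist() for u in (296,300,333,337)])
print('pin front', F(dep(w,316,150)),F(dep(w,316,147)),F(dep(w,316,160)))
```

```text
postL [ 0.0689 -0.0104 -0.0396]
postLs [ 0.0672 -0.0103 -0.0393]
postR [ 0.069   0.0155 -0.0401]
postR2 [ 0.0669  0.0152 -0.0369]
L3 [ 0.0683 -0.008  -0.04  ]
cheekL [ 0.0592 -0.0126 -0.037 ]
cheekR [ 0.0591  0.0166 -0.0357]
tongueslit [ 0.0603 -0.0078 -0.0513]
128 [[0.084, -0.0154, -0.1052], [0.0841, -0.0118, -0.106], [0.0842, 0.0181, -0.1062], [0.0841, 0.0217, -0.1059]]
130 [[0.0824, -0.0155, -0.1068], [0.0826, -0.0119, -0.1077], [0.0826, 0.0182, -0.1076], [0.0825, 0.0218, -0.1073]]
132 [[0.0809, -0.0156, -0.1089], [0.0809, -0.012, -0.109], [0.081, 0.0183, -0.1093], [0.081, 0.022, -0.1094]]
134 [[0.0704, -0.0115, -0.0409], [0.0704, -0.0087, -0.0406], [0.0792, 0.0183, -0.1094], [0.0793, 0.0221, -0.1101]]
136 [[0.0689, -0.0114, -0.0395], [0.069, -0.0087, -0.0405], [0.069, 0.0141, -0.0401], [0.0776, 0.0221, -0.1109]]
138 [[0.0675, -0.0114, -0.0391], [0.0676, -0.0087, -0.0402], [0.0674, 0.014, -0.0385], [0.0671, 0.0165, -0.0355]]
140 [[0.0661, -0.0114, -0.0391], [0.0664, -0.0087, -0.0413], [0.0661, 0.014, -0.0383], [0.0658, 0.0165, -0.0354]]
142 [[0.0648, -0.0114, -0.0389], [0.0652, -0.0088, -0.0431], [0.0648, 0.014, -0.0386], [0.0645, 0.0165, -0.0357]]
144 [[0.0634, -0.0114, -0.0386], [0.0637, -0.0088, -0.0423], [0.0634, 0.014, -0.0389], [0.0631, 0.0165, -0.0358]]
146 [[0.062, -0.0114, -0.0387], [0.0623, -0.0088, -0.0419], [0.062, 0.014, -0.0384], [0.0618, 0.0166, -0.036]]
148 [[0.0607, -0.0114, -0.0389], [0.0609, -0.0088, -0.0419], [0.0607, 0.014, -0.0386], [0.0605, 0.0166, -0.0359]]
150 [[0.0593, -0.0114, -0.0387], [0.0596, -0.0088, -0.0424], [0.0593, 0.014, -0.0386], [0.0591, 0.0166, -0.0357]]
pin front [0.0559 0.0021 0.0067] [0.0575 0.0021 0.0068] [0.0506 0.0021 0.0069]
```

>>> move_arm:
  plan:
    - [-1,-0.0036,0.0034,-0.0091,0,0,0]
    - [-1,-0.0052,0.0048,-0.0071,0,0,0]
    - [-1,-0.0052,0.0048,-0.0071,0,0,0]
    - [-1,-0.0042,0.0038,-0.0056,0,0,0]
    - [-1,-0.001,0.001,-0.0014,0,0,0]
    - [-1,0,0,0,0,0,0]

```text
time_s: 12.58
tcp_pos: [0.429, 0.319, 0.1097]
eef_rot: [-179.9, 35.0, -42.8]
contact_force: [1.3, 0.0, -0.1]
gripper_width: 0.0135
gripper_force: 30.0
```

>>> move_arm:
  plan:
    - [-1,-0.0008,0.0007,-0.001,0,0,0]
    - [-1,0,0,0,0,0,0]

```text
time_s: 12.82
tcp_pos: [0.4283, 0.3196, 0.1088]
eef_rot: [-179.9, 35.0, -42.8]
contact_force: [0.3, -0.4, -1.0]
gripper_width: 0.0139
gripper_force: 30.0
```

>>> move_arm:
  plan:
    - [-1,-0.0008,0.0007,-0.001,0,0,0]
    - [-1,-0.0008,0.0007,-0.001,0,0,0]
    - [-1,0,0,0,0,0,0]

```text
time_s: 13.2
tcp_pos: [0.4265, 0.3211, 0.1067]
eef_rot: [-179.9, 35.0, -42.8]
contact_force: [-0.0, -0.5, -0.1]
gripper_width: 0.0133
gripper_force: 30.0
```

>>> move_arm:
  plan:
    - [-1,-0.0008,0.0007,-0.001,0,0,0]
    - [-1,0,0,0,0,0,0]

```text
time_s: 13.45
tcp_pos: [0.4257, 0.3218, 0.1057]
eef_rot: [-179.9, 35.0, -42.8]
contact_force: [-0.9, 0.4, -0.5]
gripper_width: 0.0134
gripper_force: 30.0
```

>>> move_arm:
  plan:
    - [-1,-0.0008,0.0007,-0.001,0,0,0]
    - [-1,0,0,0,0,0,0]

```text
time_s: 13.7
tcp_pos: [0.4249, 0.3225, 0.1047]
eef_rot: [-179.9, 35.0, -42.8]
contact_force: [0.5, 0.6, 0.3]
gripper_width: 0.0135
gripper_force: 30.0
```

>>> move_arm:
  plan:
    - [-1,-0.0008,0.0007,-0.001,0,0,0]
    - [-1,0,0,0,0,0,0]

```text
time_s: 13.95
tcp_pos: [0.4243, 0.3232, 0.1038]
eef_rot: [-179.9, 35.0, -42.8]
contact_force: [0.6, -0.5, -0.0]
gripper_width: 0.0132
gripper_force: 30.0
```

Run:
```python
from h import *
w=cap('wrist'); c=cap('side'); print(telemetry.get_state()['tcp_pos'],telemetry.get_state()['contact_force'])
A=cv2.resize(w['img'][0:200,215:415,::-1],(400,400),interpolation=cv2.INTER_CUBIC)
B=cv2.resize(c['img'][105:170,265:330,::-1],(400,400),interpolation=cv2.INTER_CUBIC)
cv2.imwrite('pics/w6.png',np.hstack([A,B]))
tcp=telemetry.get_state()['tcp_pos']
a=np.radians(137.1); x=np.array([np.cos(a),np.sin(a),0]);z=np.array([0,0,1.]);y=np.cross(z,x);p=-(x+z)/2**.5;n=(z-x)/2**.5
B=np.c_[p,y,n]
for v in range(110,152,4): print(v,[(B.T@(dep(w,u,v)-tcp)).round(4).tolist() for u in (296,316,337)])
```

```text
[0.42427643 0.32316895 0.10378822] [-0.5664784  -0.37417835  0.47498777]
110 [[0.0882, -0.0132, -0.049], [0.0772, 0.0011, 0.0039], [0.0882, 0.0163, -0.0492]]
114 [[0.0859, -0.0133, -0.0518], [0.0752, 0.0011, 0.0037], [0.0858, 0.0165, -0.051]]
118 [[0.0834, -0.0135, -0.054], [0.073, 0.0011, 0.0036], [0.0835, 0.0168, -0.0543]]
122 [[0.081, -0.0137, -0.0569], [0.0708, 0.0011, 0.004], [0.081, 0.0169, -0.0563]]
126 [[0.0785, -0.0139, -0.0595], [0.0687, 0.0011, 0.0038], [0.0785, 0.0171, -0.0589]]
130 [[0.0658, -0.0095, 0.0092], [0.0666, 0.0011, 0.0035], [0.0659, 0.0123, 0.0088]]
134 [[0.0637, -0.0095, 0.009], [0.0644, 0.0011, 0.0039], [0.0637, 0.0123, 0.0093]]
138 [[0.0619, -0.0097, 0.0069], [0.0622, 0.0011, 0.0048], [0.0617, 0.0123, 0.0088]]
142 [[0.0598, -0.0097, 0.0068], [0.0599, 0.0011, 0.0058], [0.0596, 0.0123, 0.0091]]
146 [[0.0576, -0.0096, 0.0073], [0.0575, 0.0011, 0.0088], [0.0575, 0.0123, 0.0092]]
150 [[0.0555, -0.0097, 0.007], [0.0554, 0.0011, 0.009], [0.0553, 0.0123, 0.0097]]
```

View pics/w6.png

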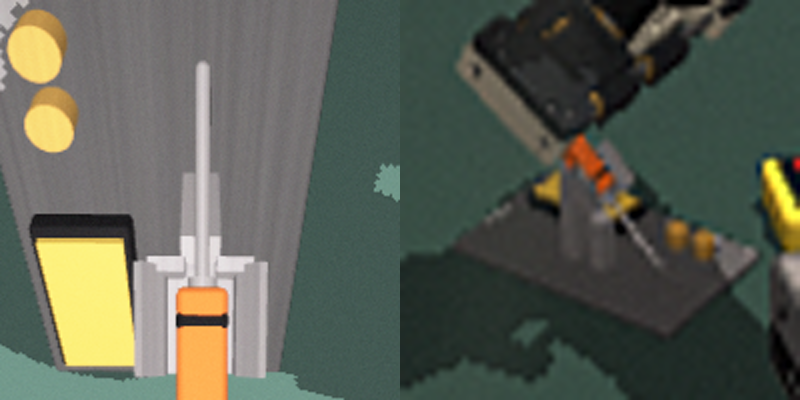

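Pin lies centred between the cheeks, about 6 mm short of the stop, just above the tongue.

>>> move_arm:
  plan:
    - [-1,-0.0008,0.0007,-0.001,0,0,0]
    - [-1,0,0,0,0,0,0]

```text
time_s: 14.3
tcp_pos: [0.4243, 0.3232, 0.1037]
eef_rot: [-179.9, 34.9, -42.7]
contact_force: [2.0, -5.1, 6.9]
gripper_width: 0.0136
gripper_force: 30.0
```

>>> move_arm:
  plan:
    - [-1,-0.0005,0.0005,-0.0007,0,0,0]
    - [-1,0,0,0,0,0,0]

```text
time_s: 14.55
tcp_pos: [0.4242, 0.3233, 0.1037]
eef_rot: [-179.8, 34.9, -42.6]
contact_force: [2.4, -8.1, 11.7]
gripper_width: 0.0137
gripper_force: 30.0
```

>>> move_arm:
  plan:
    - [-1,-0.0005,0.0005,-0.0007,0,0,0]
    - [-1,0,0,0,0,0,0]

```text
time_s: 14.8
tcp_pos: [0.4242, 0.3233, 0.1037]
eef_rot: [-179.8, 34.8, -42.6]
contact_force: [4.7, -9.5, 17.5]
gripper_width: 0.0139
gripper_force: 30.0
```

>>> move_arm:
  plan:
    - [-1,-0.0005,0.0005,-0.0007,0,0,0]
    - [-1,0,0,0,0,0,0]

```text
time_s: 15.05
tcp_pos: [0.4242, 0.3234, 0.1036]
eef_rot: [-179.7, 34.8, -42.6]
contact_force: [4.6, -13.1, 21.9]
gripper_width: 0.0135
gripper_force: 30.0
```

>>> move_arm:
  plan:
    - [-1,0.0022,-0.0021,0.003,0,0,0]
    - [-1,0,0,0,0,0,0]
    - [-0.3,0,0,0,0,0,0]
    - [-0.3,0,0,0,0,0,0]
    - [-0.3,0,0,0,0,0,0]
    - [-0.3,0,0,0,0,0,0]

```text
time_s: 15.8
tcp_pos: [0.424, 0.3234, 0.1035]
eef_rot: [-179.9, 35.0, -42.8]
contact_force: [-0.4, 0.3, -0.7]
gripper_width: 0.0308
gripper_force: 0.0
```

Run:
```python
from h import *
w=cap('wrist'); tcp=telemetry.get_state()['tcp_pos']; print(telemetry.get_state())
a=np.radians(137.1); x=np.array([np.cos(a),np.sin(a),0]);z=np.array([0,0,1.]);y=np.cross(z,x);p=-(x+z)/2**.5;n=(z-x)/2**.5
B=np.c_[p,y,n]
for v in range(118,152,2): print(v,w['img'][v,316].tolist(),[(B.T@(dep(w,u,v)-tcp)).round(4).tolist() for u in (300,316)])
for u in range(298,336,2): print(u,w['img'][165,u].tolist(),end=' ')
```

```text
{'time_s': 15.85, 'joints': array([ 31.68367932,  24.34097697,  -6.64823812, -35.28973403,
       -73.08937731,  30.34975045]), 'qd': array([-0.00417435, -0.04327281,  0.13732861,  0.03180641, -0.11004646,
       -0.09464202]), 'joint_torque': array([ 2.12593179e-02, -5.79739487e+01,  2.40559816e+01,  3.60645890e+00,
       -9.06197112e-01,  2.14228558e-02]), 'tcp_pos': array([0.42399565, 0.32327559, 0.10352888]), 'eef_rot': array([-179.94545264,   34.99070667,  -42.77466412]), 'contact_force': array([0.14759445, 0.49065746, 0.36779573]), 'moment': array([-1.26982923, -1.42843967, -0.04716073]), 'gripper_force': 0.0, 'gripper_width': 0.03082813678626222}
118 [216, 208, 209] [[0.0834, -0.0105, -0.0538], [0.0729, 0.0011, 0.0042]]
120 [216, 210, 209] [[0.0822, -0.0106, -0.0554], [0.072, 0.0011, 0.0037]]
122 [214, 209, 208] [[0.081, -0.0107, -0.0566], [0.0708, 0.0011, 0.004]]
124 [216, 210, 211] [[0.0797, -0.0107, -0.0579], [0.0697, 0.0011, 0.0047]]
126 [219, 210, 211] [[0.0784, -0.0108, -0.059], [0.0687, 0.0011, 0.0042]]
128 [217, 208, 209] [[0.0668, -0.0073, 0.0094], [0.0676, 0.0011, 0
[... 480 characters left out ...]
083, -0.009], [0.0595, 0.0011, 0.0095]]
144 [254, 180, 85] [[0.0603, -0.0083, -0.0091], [0.0585, 0.0011, 0.009]]
146 [254, 180, 84] [[0.0591, -0.0083, -0.0089], [0.0574, 0.0011, 0.0093]]
148 [254, 183, 87] [[0.0579, -0.0083, -0.0088], [0.0564, 0.0011, 0.009]]
150 [127, 68, 47] [[0.0567, -0.0083, -0.0089], [0.0553, 0.0011, 0.0096]]
298 [172, 168, 168] 300 [230, 226, 228] 302 [229, 210, 209] 304 [251, 151, 69] 306 [254, 181, 88] 308 [254, 182, 87] 310 [254, 180, 86] 312 [254, 180, 85] 314 [254, 180, 88] 316 [254, 182, 87] 318 [254, 179, 84] 320 [254, 181, 87] 322 [254, 180, 84] 324 [254, 182, 87] 326 [253, 164, 76] 328 [225, 162, 130] 330 [215, 209, 210] 332 [140, 132, 136] 334 [175, 169, 170]
```

Pin slid onto the stop: measured mid (0.4293, 0.3184, 0.0991), which matches the given 99 mm. Retreat and swing round for the in-line grasp.

>>> move_arm:
  plan:
    - [-0.3,0.006,-0.0055,0.0115,0,0,0]
    - [-0.3,0.01,-0.0095,0.02,0,0,0]
    - [-0.3,0.012,-0.011,0.0225,0,0,0]
    - [-0.3,0.01,-0.009,0.02,0,0,0]
    - [-0.3,-0.005,0.005,0.01,-3.4,-3.67,0]
    - [-0.3,-0.012,0.011,0.012,-6.8,-7.33,0]
    - [-0.3,-0.012,0.011,0.012,-6.8,-7.33,0]
    - [-0.3,-0.012,0.011,0.012,-6.8,-7.33,0]
    - [-0.3,-0.012,0.011,0.01,-6.8,-7.33,0]
    - [-0.3,-0.012,0.011,0.01,-6.8,-7.33,0]
    - [-0.3,-0.012,0.011,0.002,-6.8,-7.33,0]
    - [-0.3,-0.012,0.011,0,-6.8,-7.33,0]
    - [-0.3,-0.006,0.006,0,-3.4,-3.67,0]
    - [-0.3,0,0,0,0,0,0]

```text
time_s: 17.6
tcp_pos: [0.3665, 0.3773, 0.2452]
eef_rot: [179.9, -45.2, -42.6]
contact_force: [-0.5, -0.2, 0.5]
gripper_width: 0.0308
gripper_force: 0.0
```

>>> move_arm:
  plan:
    - [-0.3,0,0,-0.02,0,0,0]
    - [-0.3,0,0,-0.025,0,0,0]
    - [-0.3,0,-0.0005,-0.0155,0,0,0]
    - [-0.3,0,0,0,0,0,0]

```text
time_s: 18.1
tcp_pos: [0.3676, 0.3751, 0.1852]
eef_rot: [179.9, -45.0, -42.8]
contact_force: [0.3, 0.1, 0.4]
gripper_width: 0.0307
gripper_force: 0.0
```

Run:
```python
from h import *
from scipy.spatial.transform import Rotation as Ro
w=cap('wrist'); s=telemetry.get_state(); tcp=s['tcp_pos'];print(tcp,s['eef_rot'])
T=Ro.from_euler('xyz',s['eef_rot'],degrees=True).as_matrix()
im=w['img'].astype(int); m=(im[:,:,0]>140)&(im[:,:,0]-im[:,:,2]>90)&(im[:,:,1]-im[:,:,2]>20)&(im[:,:,1]<210)
m=m.astype(np.uint8);n,l,st,ce=cv2.connectedComponentsWithStats(m)
for i in range(1,n):
    if st[i,4]>60: print(st[i],ce[i])
E=np.array([[.4293,.3184,.0991]]);P=E-np.array([[.518,-.4813,-.707]])*.055
print('pred',proj(w,E),proj(w,P)); print('mid tool',T.T@(E[0]-tcp),T.T@(P[0]-tcp))
i=[i for i in range(1,n) if st[i,4]>60]
for k in i:
  u,v=ce[k]; X=dep(w,u,v); print('tool',T.T@(X-tcp))
```

```text
[0.36756913 0.37563849 0.18578251] [-179.99698905  -44.9914646   -42.8277965 ]
[161 122 101  63 736] [225.45923913 162.625     ]
[306 180  18  43 662] [314.58459215 202.69486405]
[245 252   8  48 137] [247.73722628 275.4379562 ]
[381 270   5  30  66] [382.90909091 288.12121212]
[ 173  311  339   15 3719] [357.34390965 319.18284485]
pred [[313.67781014 198.04555199]] [[313.3713131  215.70900389]]
mid tool [-1.74871278e-03  2.05952346e-05  1.20821128e-01] [-1.76031484e-03 -2.90751387e-05  6.58260278e-02]
tool [ 0.01762722 -0.11637641  0.22944515]
tool [0.00507793 0.00093651 0.07991259]
tool [ 0.03147704 -0.01713729 -0.08623872]
tool [ 0.02763612  0.01984994 -0.08637804]
tool [ 0.02292404  0.01203073 -0.09326644]
```

>>> move_arm:
  plan:
    - [-0.3,0.0048,-0.0042,-0.0078,0,0,0]
    - [-0.3,0.012,-0.011,-0.0165,0,0,0]
    - [-0.3,0.014,-0.013,-0.019,0,0,0]
    - [-0.3,0.012,-0.011,-0.0165,0,0,0]
    - [-0.3,0.006,-0.006,-0.009,0,0,0]
    - [-0.3,0.002,-0.002,-0.003,0,0,0]
    - [-0.3,0,0,0,0,0,0]
  force: 40

```text
time_s: 19.02
tcp_pos: [0.418, 0.3289, 0.1137]
eef_rot: [-180.0, -45.0, -42.8]
contact_force: [-0.7, 1.8, 0.2]
gripper_width: 0.0309
gripper_force: 0.0
```

>>> move_arm:
  plan:
    - [-1,0,0,0,0,0,0]
    - [-1,0,0,0,0,0,0]
    - [-1,0,0,0,0,0,0]
    - [-1,0,0,0,0,0,0]
  force: 40

```text
time_s: 19.52
tcp_pos: [0.4179, 0.3291, 0.1136]
eef_rot: [-180.0, -45.0, -42.8]
contact_force: [-2.9, 1.6, 2.5]
gripper_width: 0.0138
gripper_force: 40.0
```

>>> move_arm:
  plan:
    - [-1,0.004,-0.0037,0.0055,0,0,0]
    - [-1,0.009,-0.0085,0.0125,0,0,0]
    - [-1,0.009,-0.0085,0.0125,0,0,0]
    - [-1,0.009,-0.0085,0.0125,0,0,0]
    - [-1,0.01,-0.01,0.03,0,0,0]
    - [-1,0.012,-0.016,0.04,0,0,0]
    - [-1,0.015,-0.022,0.033,5.1,5.5,0]
    - [-1,0.018,-0.026,0,5.1,5.5,0]
    - [-1,0.018,-0.026,0,5.1,5.5,0]
    - [-1,0.018,-0.026,0,5.1,5.5,0]
    - [-1,0.018,-0.026,0,5.1,5.5,0]
    - [-1,0.01,-0.017,0,5.1,5.5,0]
    - [-1,0.005,-0.009,0,0,0,0]
    - [-1,0,0,0,0,0,0]

```text
time_s: 21.28
tcp_pos: [0.5728, 0.1197, 0.2592]
eef_rot: [180.0, -0.1, -42.9]
contact_force: [-0.2, 0.6, -0.6]
gripper_width: 0.0141
gripper_force: 40.0
```

Run:
```python
from h import *
from scipy.spatial.transform import Rotation as Ro
w=cap('wrist'); s=telemetry.get_state(); tcp=s['tcp_pos'];print(tcp,s['eef_rot'],s['contact_force'])
T=Ro.from_euler('xyz',s['eef_rot'],degrees=True).as_matrix()
tip=tcp+T@[0,0,.136]; P=proj(w,[tip,[.5725,.122,.08],tcp+T@[0,0,.076]]);print(tip,P)
u,v=P[:2].mean(0).astype(int); x0,y0=u-60,max(0,v-45);print(x0,y0)
save(w,'w7.png',(x0,y0,x0+120,y0+90),6.6)
```

```text
[0.57228555 0.12063046 0.25914353] [ 1.79964843e+02 -5.35866693e-02 -4.28257280e+01] [-0.52396424 -0.09565952  0.22674166]
[0.57232211 0.12048279 0.12314361] [[314.01597709 193.10519155]
 [313.08155365 185.02255998]
 [313.74687554 210.4307254 ]]
253 144
```

View pics/w7.png

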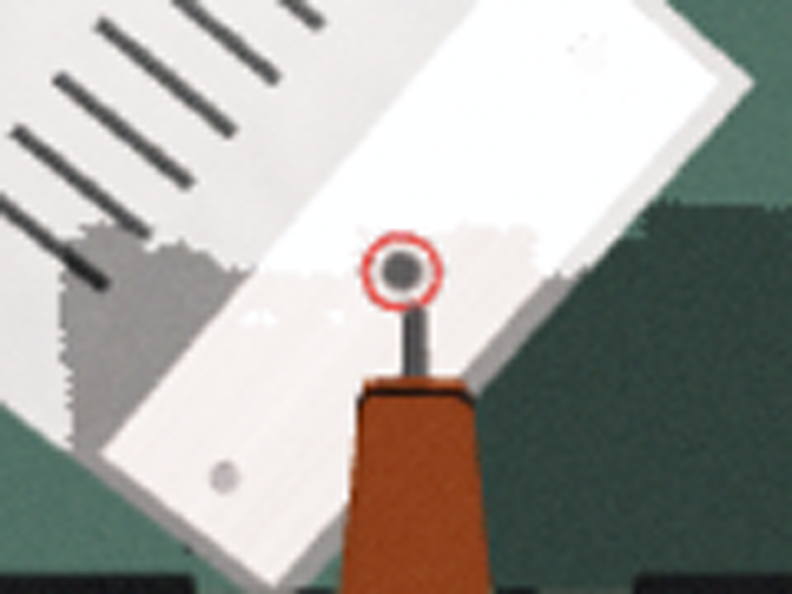

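```bash
cat > rel.py <<'E'
from h import *
def ringc(w,box):
    im=w['img'].astype(int);m=(im[:,:,0]-im[:,:,1]>45)&(im[:,:,0]-im[:,:,2]>45)&(im[:,:,1]-im[:,:,2]<45)
    k=np.zeros_like(m);k[box[1]:box[3],box[0]:box[2]]=1;m&=k
    ys,xs=np.nonzero(m);return cv2.fitEllipse(np.c_[xs,ys].astype(np.float32)),len(xs)
E
python3 - <<'E'
from rel import *
w=load('wrist')
print(ringc(w,(304,176,324,193)))
g=w['img'].astype(int).sum(2)//3
for v in range(184,204): print(v,g[v,306:326])
h=atz(w,313.76,185.06,.08);t=atz(w,315.9,190.5,.1231);print(h,t,h-t)
s=telemetry.get_state();from scipy.spatial.transform import Rotation as Ro
T=Ro.from_euler('xyz',s['eef_rot'],degrees=True).as_matrix();tc=s['tcp_pos']
print(proj(w,[tc+T@[.007,0,.076],tc+T@[.007,-.007,.076],tc+T@[.007,.007,.076]]))
E
```

```text
(((313.358154296875, 184.78126525878906), (10.971940994262695, 11.135380744934082), 71.45337677001953), 53)
184 [242 198 140 206 208 120  97  98  93  95 133 207 188 143 215 240 239 240
 242 242]
185 [239 187 146 211 201 104  95  94  94  99 132 207 189 141 212 240 239 240
 241 240]
186 [242 232 131 184 218 140  98  98  91 104 160 211 196 162 237 239 240 242
 239 240]
187 [243 238 158 169 240 199 147 124 117 157 202 229 138 172 239 240 242 241
 240 240]
188 [245 241 187 135 207 238 220 204 195 227 233 171 140 209 239 241 240 239
 242 240]
189 [245 244 235 150 133 175 211 203 191 167 174 130 183 236 241 241 239 239
 241 240]
190 [244 245 245 237 190 135 135 129 124 111 111 179 236 241 241 240 241 241
 238 240]
191 [244 245 245 244 240 237 233 190 116  87  88 153 241 242 240 240 241 240
 239 239]
192 [245 245 243 242 241 242 241 229  83  82  85 147 241 240 240 241 239 240
 241 239]
193 [245 244 243 242 242 241 241 231  79  80  83 147 240 241 241 240 241 241
 240 241]
194 [244 243 242 243 242 242 241 230  80  84  85 143 240 240 240 238 240 241
 239 240]
195 [243 243 241 242 241 241 239 23
[... 243 characters left out ...]
241 239 239 240 231  79  82  85 127 220 240 240 240 241 239
 208 158]
199 [241 241 241 240 239 240 242 230  80  84  83 125 222 240 240 240 241 225
 159 149]
200 [242 240 239 239 241 241 237 198  77  88  84 124 223 240 240 241 225 164
 155 153]
201 [241 234 180 171 121 122 121 100  75  78  81  90 118 147 150 146 128 137
 153 153]
202 [240 230  91  86  61  59  63  64  64  60  58  64  80  85  84  86  82 106
 153 145]
203 [235 184  42  30  25  24  20  20  20  23  23  26  29  32  26  27  28  53
 107 119]
[0.57192505 0.12144868 0.08      ] [0.57300985 0.11719146 0.1231    ] [-0.0010848   0.00425722 -0.0431    ]
[[313.71494451 202.35378265]
 [305.25901048 202.37405498]
 [322.17090165 202.33352237]]
```

Run:
```python
from rel import *
w=load('wrist')
for b in [(0,0),(-1.4,1.4)]:
    h=atz(w,313.36+b[0],184.78+b[1],.08);t=atz(w,315.27+b[0],191.4+b[1],.1231);print(h,t,h-t)
print(telemetry.get_state()['tcp_pos'])
```

```text
[0.57248973 0.12156281 0.08      ] [0.57275532 0.11831355 0.1231    ] [-0.00026559  0.00324926 -0.0431    ]
[0.57238336 0.12391104 0.08      ] [0.57265351 0.12037937 0.1231    ] [-0.00027016  0.00353167 -0.0431    ]
[0.57228555 0.12063046 0.25914353]
```

>>> move_arm:
  plan:
    - [-1,0,0.0018,-0.012,0,0,0]
    - [-1,-0.0003,0.0016,-0.015,0,0,0]
    - [-1,0,0,-0.009,0,0,0]
    - [-1,0,0,-0.0025,0,0,0]
    - [-1,0,0,0,0,0,0]
    - [-1,0,0,0,0,0,0]

```text
time_s: 22.08
tcp_pos: [0.5729, 0.1248, 0.2213]
eef_rot: [-179.9, -0.0, -42.8]
contact_force: [-0.2, -0.1, -1.2]
gripper_width: 0.0139
gripper_force: 40.0
```

Run:
```python
from rel import *
from scipy.spatial.transform import Rotation as Ro
w=cap('wrist');s=telemetry.get_state();tc=s['tcp_pos'];print(tc,s['contact_force'])
T=Ro.from_euler('xyz',s['eef_rot'],degrees=True).as_matrix()
P=proj(w,[tc+T@[0,0,.136],[.5724,.1239,.08]]);print(P)
u,v=P.mean(0).round().astype(int)
print(ringc(w,(u-12,v-12,u+14,v+12)))
im=w['img'].astype(int);g=im.sum(2)//3
for v_ in range(v-10,v+9): print(v_,u-10,g[v_,u-10:u+12], (im[v_,u-10:u+12,0]-im[v_,u-10:u+12,1]>45).astype(int))
```

```text
[0.5729117  0.12480951 0.2213197 ] [-0.04917192 -0.11505485 -0.09010946]
[[314.34256348 192.11706323]
 [315.48063396 190.73862689]]
(((316.3087158203125, 192.9337615966797), (13.413735389709473, 21.21031951904297), 13.84985065460205), 87)
181 305 [245 241 242 245 241 245 244 242 244 244 249 254 244 245 247 250 254 247
 250 254 246 249] [0 0 0 0 0 0 0 0 0 0 0 0 0 0 0 0 0 0 0 0 0 0]
182 305 [241 241 241 240 240 242 242 241 241 239 241 240 206 222 243 243 245 244
 244 245 241 241] [0 0 0 0 0 0 0 0 0 0 0 0 0 0 0 0 0 0 0 0 0 0]
183 305 [241 242 241 240 241 242 240 239 232 163 135 139 131 134 146 164 224 244
 242 241 240 238] [0 0 0 0 0 0 0 0 0 1 1 1 1 1 1 1 0 0 0 0 0 0]
184 305 [241 240 241 241 241 241 240 231 144 121 137 161 163 194 115 115 139 199
 241 239 239 241] [0 0 0 0 0 0 0 0 1 1 1 1 1 1 1 1 1 0 0 0 0 0]
185 305 [241 240 241 241 241 239 232 145 125 180 234 221 220 226 227 185 120 126
 188 239 241 240] [0 0 0 0 0 0 0 1 1 1 0 0 0 0 0 0 1 1 0 0 0 0]
186 305 [241 242 241 241 240 232 164 137 206 224 191 153 124 149 188 227 227 122
 163 240 240 239] [0 0 0 0 0 0 1 1 0 0 0 0 0 0 0 0 0 1 
[... 1193 characters left out ...]
 242 243 243 239 224  75  78  83  97 127 128 154 170 232
 238 239 237 237] [0 0 0 0 0 0 0 0 0 0 0 0 1 1 1 1 1 0 0 0 0 0]
196 305 [241 241 242 243 243 244 243 242 232  78  80  78 117 206 232 232 233 237
 239 238 237 238] [0 0 0 0 0 0 0 0 0 0 0 0 0 0 0 0 0 0 0 0 0 0]
197 305 [242 242 243 242 244 243 242 241 229  77  83  83 119 212 237 235 237 240
 238 238 237 238] [0 0 0 0 0 0 0 0 0 0 0 0 0 0 0 0 0 0 0 0 0 0]
198 305 [243 242 242 243 243 243 242 241 228  74  77  79 119 214 236 237 238 239
 238 239 237 238] [0 0 0 0 0 0 0 0 0 0 0 0 0 0 0 0 0 0 0 0 0 0]
199 305 [243 242 243 243 243 241 240 239 228  75  83  80 118 214 237 239 238 237
 236 238 236 237] [0 0 0 0 0 0 0 0 0 0 0 0 0 0 0 0 0 0 0 0 0 0]
```

>>> move_arm:
  plan:
    - [-1,-0.0005,-0.002,0,0,0,0]
    - [-1,0,0,0,0,0,0]
    - [-1,0,0,0,0,0,0]

```text
time_s: 22.5
tcp_pos: [0.5722, 0.1227, 0.2209]
eef_rot: [-180.0, -0.0, -42.8]
contact_force: [-0.2, 0.4, -0.3]
gripper_width: 0.0138
gripper_force: 40.0
```

```bash
cat > m.py <<'E'
from rel import *
w=cap('wrist');s=telemetry.get_state();print(s['tcp_pos'],s['contact_force'])
im=w['img'].astype(int);g=im.sum(2)//3
for v_ in range(179,201): print(v_,g[v_,305:328], ''.join('#' if q>45 else '.' for q in (im[v_,305:328,0]-im[v_,305:328,1])))
E
python3 m.py
```

```text
[0.57212508 0.12270805 0.22090584] [ 0.13824887 -0.38661951 -0.27516353]
179 [254 254 254 254 254 254 254 254 254 254 254 254 254 254 254 254 254 254
 254 254 254 254 254] .......................
180 [245 250 254 245 249 254 249 254 253 248 254 253 249 254 250 254 254 250
 254 254 254 254 254] .......................
181 [241 242 244 241 242 244 241 244 242 241 245 244 242 246 244 246 247 244
 246 245 249 254 245] .......................
182 [242 242 240 241 241 241 240 240 240 241 239 241 243 243 243 244 244 242
 241 240 240 243 240] .......................
183 [241 240 241 241 240 239 239 239 237 207 209 223 243 243 242 243 244 241
 241 240 240 240 239] .......................
184 [241 241 241 240 241 239 233 170 137 134 133 133 150 168 223 243 241 240
 240 239 241 239 237] .......#######.........
185 [241 242 241 240 236 192 136 128 159 160 203 194 109 119 144 197 241 240
 240 239 239 238 237] ......####.####........
186 [242 241 240 239 230 123 139 208 237 218 209 216 232 233 122 133 190 238
 240 241 237 236 237] .....##.......##.......
187 [241 241 239 230 144 135 200 214 177 13
[... 978 characters left out ...]
133  75  78  80  98 128 121 170 233 238
 238 238 238 238 237] ......###....###.......
196 [243 243 243 243 245 243 228 154 130  78  79  82 105 179 232 233 238 240
 237 237 237 238 236] .......##....#.........
197 [243 243 243 244 243 242 240 236 222  77  83  82 115 209 236 237 239 238
 237 237 238 236 237] .......................
198 [241 242 244 243 241 240 240 239 230  77  80  80 119 215 238 239 238 238
 238 238 238 236 236] .......................
199 [241 243 243 241 241 239 239 239 228  76  78  83 122 217 238 239 237 237
 239 237 238 238 237] .......................
200 [243 243 242 241 239 239 241 236 193  74  84  82 125 217 239 236 237 238
 237 236 237 237 236] .......................
```

Tip and hole are aligned to within about 0.5 mm; lower it slowly.

>>> move_arm:
  plan:
    - [-1,0.0004,0,-0.002,0,0,0]
    - [-1,0,0,-0.002,0,0,0]
    - [-1,0,0,-0.0015,0,0,0]
    - [-1,0,0,-0.001,0,0,0]
    - [-1,0,0,0,0,0,0]

```text
time_s: 23.18
tcp_pos: [0.5725, 0.1227, 0.2143]
eef_rot: [-180.0, -0.0, -42.8]
contact_force: [0.0, -0.7, -1.0]
gripper_width: 0.0141
gripper_force: 40.0
```

>>> move_arm:
  plan:
    - [-1,0,0,-0.001,0,0,0]
    - [-1,0,0,0,0,0,0]

```text
time_s: 23.42
tcp_pos: [0.5725, 0.1228, 0.2133]
eef_rot: [-180.0, -0.0, -42.8]
contact_force: [0.7, 0.1, -1.1]
gripper_width: 0.014
gripper_force: 40.0
```

>>> move_arm:
  plan:
    - [-1,0,0,-0.001,0,0,0]
    - [-1,0,0,-0.001,0,0,0]
    - [-1,0,0,0,0,0,0]

```text
time_s: 23.8
tcp_pos: [0.5725, 0.1227, 0.2112]
eef_rot: [-180.0, -0.0, -42.8]
contact_force: [-0.4, -0.0, -1.4]
gripper_width: 0.0138
gripper_force: 40.0
```

>>> move_arm:
  plan:
    - [-1,0,0,-0.0015,0,0,0]
    - [-1,0,0,-0.0015,0,0,0]
    - [-1,0,0,0,0,0,0]

```text
time_s: 24.18
tcp_pos: [0.5724, 0.1227, 0.2082]
eef_rot: [-180.0, 0.0, -42.8]
contact_force: [-0.2, -0.7, -1.0]
gripper_width: 0.0136
gripper_force: 40.0
```

>>> move_arm:
  plan:
    - [-1,0,0,-0.0015,0,0,0]
    - [-1,0,0,-0.001,0,0,0]
    - [-1,0,0,0,0,0,0]

```text
time_s: 24.55
tcp_pos: [0.5725, 0.1228, 0.2057]
eef_rot: [-180.0, -0.0, -42.8]
contact_force: [-0.2, -0.8, -0.5]
gripper_width: 0.0134
gripper_force: 40.0
```

Through the sheet freely (tip ≈ 0.070). Next, feel for the pad.

>>> move_arm:
  plan:
    - [-1,0,0,-0.001,0,0,0]
    - [-1,0,0,-0.001,0,0,0]
    - [-1,0,0,-0.001,0,0,0]
    - [-1,0,0,0,0,0,0]

```text
time_s: 25.05
tcp_pos: [0.5724, 0.1227, 0.2027]
eef_rot: [-180.0, 0.0, -42.8]
contact_force: [1.0, -0.3, -0.7]
gripper_width: 0.0137
gripper_force: 40.0
```

>>> move_arm:
  plan:
    - [-1,0,0,-0.001,0,0,0]
    - [-1,0,0,-0.001,0,0,0]
    - [-1,0,0,0,0,0,0]

```text
time_s: 25.42
tcp_pos: [0.5725, 0.1227, 0.2007]
eef_rot: [-180.0, 0.0, -42.8]
contact_force: [0.1, -0.3, -0.2]
gripper_width: 0.0136
gripper_force: 40.0
```

>>> move_arm:
  plan:
    - [-1,0,0,-0.001,0,0,0]
    - [-1,0,0,-0.001,0,0,0]
    - [-1,0,0,0,0,0,0]

```text
time_s: 25.8
tcp_pos: [0.5725, 0.1227, 0.1987]
eef_rot: [-180.0, -0.0, -42.8]
contact_force: [-0.2, 0.6, -1.1]
gripper_width: 0.0137
gripper_force: 40.0
```

>>> move_arm:
  plan:
    - [-1,0,0,-0.001,0,0,0]
    - [-1,0,0,-0.001,0,0,0]
    - [-1,0,0,-0.001,0,0,0]
    - [-1,0,0,0,0,0,0]

```text
time_s: 26.3
tcp_pos: [0.5725, 0.1227, 0.1958]
eef_rot: [-180.0, -0.0, -42.8]
contact_force: [0.6, 0.8, 0.1]
gripper_width: 0.0137
gripper_force: 40.0
```

>>> move_arm:
  plan:
    - [-1,0,0,-0.001,0,0,0]
    - [-1,0,0,-0.001,0,0,0]
    - [-1,0,0,0,0,0,0]

```text
time_s: 26.68
tcp_pos: [0.5725, 0.1227, 0.1937]
eef_rot: [-180.0, 0.0, -42.8]
contact_force: [-0.2, 0.3, -1.3]
gripper_width: 0.0141
gripper_force: 40.0
```

>>> move_arm:
  plan:
    - [-1,0,0,-0.001,0,0,0]
    - [-1,0,0,-0.001,0,0,0]
    - [-1,0,0,-0.001,0,0,0]
    - [-1,0,0,0,0,0,0]

```text
time_s: 27.18
tcp_pos: [0.5724, 0.1227, 0.1907]
eef_rot: [-180.0, 0.0, -42.8]
contact_force: [0.6, -0.0, -0.2]
gripper_width: 0.0137
gripper_force: 40.0
```

>>> move_arm:
  plan:
    - [-1,0,0,-0.001,0,0,0]
    - [-1,0,0,-0.001,0,0,0]
    - [-1,0,0,0,0,0,0]

```text
time_s: 27.55
tcp_pos: [0.5725, 0.1227, 0.1888]
eef_rot: [-180.0, 0.0, -42.8]
contact_force: [0.0, -0.6, -0.6]
gripper_width: 0.0137
gripper_force: 40.0
```

>>> move_arm:
  plan:
    - [-1,0,0,-0.001,0,0,0]
    - [-1,0,0,-0.001,0,0,0]
    - [-1,0,0,0,0,0,0]

```text
time_s: 27.92
tcp_pos: [0.5727, 0.1228, 0.1872]
eef_rot: [-180.0, -0.0, -42.8]
contact_force: [-0.5, -0.2, 3.2]
gripper_width: 0.0136
gripper_force: 40.0
```

>>> move_arm:
  plan:
    - [-1,0,0,-0.001,0,0,0]
    - [-1,0,0,-0.001,0,0,0]
    - [-1,0,0,0,0,0,0]

```text
time_s: 28.3
tcp_pos: [0.5729, 0.1228, 0.1855]
eef_rot: [-179.9, -0.0, -42.8]
contact_force: [-1.2, 0.3, 5.8]
gripper_width: 0.0135
gripper_force: 40.0
```

Pad contact (5.8 N). Half-millimetre steps from here.

>>> move_arm:
  plan:
    - [-1,0,0,-0.001,0,0,0]
    - [-1,0,0,0,0,0,0]

```text
time_s: 28.55
tcp_pos: [0.573, 0.1228, 0.1849]
eef_rot: [-179.9, -0.1, -42.8]
contact_force: [-1.2, -0.6, 6.9]
gripper_width: 0.0137
gripper_force: 40.0
```

>>> move_arm:
  plan:
    - [-1,0,0,-0.0007,0,0,0]
    - [-1,0,0,0,0,0,0]

```text
time_s: 28.8
tcp_pos: [0.573, 0.1228, 0.1844]
eef_rot: [-179.9, -0.1, -42.8]
contact_force: [-1.5, 0.2, 8.8]
gripper_width: 0.0138
gripper_force: 40.0
```

```bash
cat > tray.py <<'E'
from h import *
# tester A/B front points: depth change check at the floor 25 mm before the front
c=cap('side');o=load('side0') if __import__('os').path.exists('side0.pkl') else None
f=np.array([.5475,.1248]);ax=np.array([np.cos(np.radians(6.7)),np.sin(np.radians(6.7))])
for d in (.01,.02,.03,.04):
    q=f-ax*d
    for z in (.02,.03,.04,.05):
        u,v=proj(c,[[q[0],q[1],z]])[0]; print(d,z,dep(c,u,v).round(3),c['img'][int(v),int(u)])
E
python3 tray.py
```

```text
0.01 0.02 [0.542 0.147 0.002] [33 44 39]
0.01 0.03 [0.544 0.159 0.002] [37 49 43]
0.01 0.04 [0.545 0.163 0.009] [25 25 24]
0.01 0.05 [0.545 0.16  0.022] [6 7 5]
0.02 0.02 [0.532 0.146 0.001] [31 42 38]
0.02 0.03 [0.534 0.158 0.002] [30 42 38]
0.02 0.04 [0.537 0.171 0.002] [33 42 38]
0.02 0.05 [0.539 0.186 0.   ] [42 57 53]
0.03 0.02 [0.521 0.142 0.003] [30 42 37]
0.03 0.03 [ 0.525  0.16  -0.001] [29 43 38]
0.03 0.04 [0.527 0.172 0.   ] [29 40 36]
0.03 0.05 [ 0.529  0.186 -0.   ] [45 61 54]
0.04 0.02 [0.512 0.143 0.002] [33 44 39]
0.04 0.03 [0.514 0.157 0.001] [32 44 40]
0.04 0.04 [0.516 0.168 0.002] [29 40 37]
0.04 0.05 [ 0.518  0.184 -0.   ] [61 83 73]
```

Tray is still shut, as expected at 8.8 N. Continue.

>>> move_arm:
  plan:
    - [-1,0,0,-0.0008,0,0,0]
    - [-1,0,0,0,0,0,0]

```text
time_s: 29.1
tcp_pos: [0.573, 0.1228, 0.1836]
eef_rot: [-179.9, -0.1, -42.8]
contact_force: [-1.6, -0.6, 9.3]
gripper_width: 0.0142
gripper_force: 40.0
```

>>> move_arm:
  plan:
    - [-1,0,0,-0.0005,0,0,0]
    - [-1,0,0,0,0,0,0]

```text
time_s: 29.35
tcp_pos: [0.573, 0.1228, 0.1832]
eef_rot: [-179.9, -0.1, -42.8]
contact_force: [-2.7, -1.1, 10.0]
gripper_width: 0.014
gripper_force: 40.0
```

```bash
python3 tray.py | head -8
```

```text
0.01 0.02 [0.537 0.123 0.021] [ 0 49 17]
0.01 0.03 [0.54  0.137 0.019] [11 56 24]
0.01 0.04 [0.543 0.15  0.019] [ 0 46 12]
0.01 0.05 [0.546 0.169 0.015] [126 131 117]
0.02 0.02 [0.528 0.122 0.02 ] [ 3 46 19]
0.02 0.03 [0.529 0.131 0.023] [15  9 14]
0.02 0.04 [0.531 0.143 0.023] [ 5 25 12]
0.02 0.05 [0.534 0.159 0.021] [118 124 108]
```

Tray has sprung out. Withdraw straight up, then go back to the stand.

>>> move_arm:
  plan:
    - [-1,0,0,0.006,0,0,0]
    - [-1,0,0,0.015,0,0,0]
    - [-1,0,0,0.025,0,0,0]
    - [-1,0,0,0.03,0,0,0]
    - [-1,0,0,0.025,0,0,0]
    - [-1,-0.006,0.009,0.009,0,0,0]
    - [-1,-0.015,0.021,0,0,0,0]
    - [-1,-0.018,0.026,0,-5.1,-5.5,0]
    - [-1,-0.018,0.026,0,-5.1,-5.5,0]
    - [-1,-0.018,0.026,0,-5.1,-5.5,0]
    - [-1,-0.018,0.026,0,-5.1,-5.5,0]
    - [-1,-0.018,0.026,-0.02,-5.1,-5.5,0]
    - [-1,-0.0145,0.019,-0.02,-5.1,-5.5,0]
    - [-1,0,0,-0.03,0,0,0]
    - [-1,0,0,-0.03,0,0,0]
    - [-1,0,0,-0.025,0,0,0]
    - [-1,0,0,-0.009,0,0,0]
    - [-1,0,0,0,0,0,0]

```text
time_s: 31.65
tcp_pos: [0.4469, 0.3017, 0.1577]
eef_rot: [179.9, -45.0, -42.7]
contact_force: [0.6, 0.4, -0.1]
gripper_width: 0.0139
gripper_force: 40.0
```

Run:
```python
from h import *
from scipy.spatial.transform import Rotation as Ro
w=cap('wrist');s=telemetry.get_state();tc=s['tcp_pos'];print(tc,s['eef_rot'],s['contact_force'])
T=Ro.from_euler('xyz',s['eef_rot'],degrees=True).as_matrix()
p=np.array([.518,-.4813,-.707]);n=np.array([.518,-.4813,.707]);tgt=np.array([.418,.329,.1137])-.004*p
print('delta to seat(+4mm up)',(tgt-tc).round(4),'in p,y,n',(np.c_[p,np.cross(p,n),n].T@(tgt-tc)).round(4))
im=w['img'].astype(int);m=(im[:,:,0]-im[:,:,2]>70)&(im[:,:,1]-im[:,:,2]>20)&(im[:,:,1]<.75*im[:,:,0])
ys,xs=np.nonzero(m[150:260,290:345]);
for v in range(150,260,6):
    q=np.nonzero(m[v,290:345])[0]; print(v,(q.min()+290,q.max()+290) if len(q) else None,end=' ')
print(proj(w,[tc+T@[0,0,.136],tc+T@[.007,0,.076],tc+T@[.007,-.007,.03],tc+T@[.007,.007,.03]]).round(1))
```

```text
[0.44701057 0.3020151  0.15828227] [179.99052707 -45.01276185 -42.76313449] [ 0.57710711  0.50606443 -0.83488613]
delta to seat(+4mm up) [-0.0311  0.0289 -0.0418] in p,y,n [-0.0005 -0.     -0.0595]
150 None 156 None 162 None 168 None 174 None 180 None 186 None 192 None 198 None 204 (np.int64(308), np.int64(322)) 210 (np.int64(306), np.int64(324)) 216 (np.int64(306), np.int64(325)) 222 (np.int64(305), np.int64(325)) 228 (np.int64(305), np.int64(326)) 234 (np.int64(304), np.int64(327)) 240 (np.int64(304), np.int64(327)) 246 (np.int64(303), np.int64(328)) 252 (np.int64(302), np.int64(328)) 258 (np.int64(304), np.int64(327)) [[313.8 192.4]
 [313.5 201.5]
 [302.8 219.8]
 [323.6 219.8]]
```

>>> move_arm:
  plan:
    - [-1,-0.005,0.0047,-0.0068,0,0,0]
    - [-1,-0.009,0.0084,-0.012,0,0,0]
    - [-1,-0.0085,0.0079,-0.0115,0,0,0]
    - [-1,-0.005,0.0047,-0.0068,0,0,0]
    - [-1,-0.002,0.0018,-0.0026,0,0,0]
    - [-1,0,0,0,0,0,0]

```text
time_s: 32.45
tcp_pos: [0.4174, 0.3294, 0.118]
eef_rot: [179.9, -45.0, -42.7]
contact_force: [-0.4, 0.1, -0.1]
gripper_width: 0.014
gripper_force: 40.0
```

>>> move_arm:
  plan:
    - [-1,-0.0005,0.0005,-0.0007,0,0,0]
    - [-1,0,0,0,0,0,0]

```text
time_s: 32.7
tcp_pos: [0.4172, 0.3297, 0.1177]
eef_rot: [180.0, -45.0, -42.8]
contact_force: [-0.2, -0.3, -0.6]
gripper_width: 0.0137
gripper_force: 40.0
```

>>> move_arm:
  plan:
    - [-1,-0.0005,0.0005,-0.0007,0,0,0]
    - [-1,0,0,0,0,0,0]

```text
time_s: 32.95
tcp_pos: [0.4166, 0.3302, 0.1168]
eef_rot: [180.0, -45.0, -42.8]
contact_force: [0.2, -0.3, -0.6]
gripper_width: 0.0137
gripper_force: 40.0
```

>>> move_arm:
  plan:
    - [-1,-0.0004,0.0004,-0.0005,0,0,0]
    - [-1,0,0,0,0,0,0]
    - [-0.3,0,0,0,0,0,0]
    - [-0.3,0,0,0,0,0,0]
    - [-0.3,0,0,0,0,0,0]
    - [-0.3,0,0,0,0,0,0]

```text
time_s: 33.7
tcp_pos: [0.4161, 0.3306, 0.1163]
eef_rot: [180.0, -45.0, -42.8]
contact_force: [-0.9, 0.3, -0.2]
gripper_width: 0.0302
gripper_force: 0.0
```

Run:
```python
from h import *
from scipy.spatial.transform import Rotation as Ro
w=cap('wrist');s=telemetry.get_state();tc=s['tcp_pos'];print(tc,s['eef_rot'],s['contact_force'])
T=Ro.from_euler('xyz',s['eef_rot'],degrees=True).as_matrix()
E=np.array([.4293,.3184,.0991]);p=np.array([.518,-.4813,-.707]);n=np.array([.518,-.4813,.707])
im=w['img'].astype(int)
print('pred front edge seated',proj(w,[E+.055*p+.007*n,E+.115*p]).round(1))
for v in range(192,212): print(v,im[v,316].tolist(),(T.T@(dep(w,316,v)-tc)).round(4))
m=(im[:,:,0]-im[:,:,2]>70)&(im[:,:,1]-im[:,:,2]>20)
for v in range(204,256,10): q=np.nonzero(m[v,290:345])[0]; print(v,q.min()+290,q.max()+290,end=' | ')
```

```text
[0.41612659 0.33064803 0.11629119] [179.97203846 -45.00859569 -42.76456479] [-0.44627856 -0.82502228 -0.32240139]
pred front edge seated [[314.2 199.8]
 [314.4 191.1]]
192 [200, 193, 192] [0.0028 0.0018 0.1268]
193 [198, 190, 190] [0.0029 0.0018 0.1224]
194 [200, 194, 193] [0.0027 0.0018 0.1191]
195 [198, 191, 190] [0.0031 0.0018 0.1138]
196 [198, 190, 190] [0.003  0.0018 0.1101]
197 [199, 190, 192] [0.0029 0.0017 0.1069]
198 [199, 190, 193] [0.0029 0.0017 0.1032]
199 [199, 190, 192] [0.0029 0.0017 0.0997]
200 [236, 174, 128] [0.0082 0.0016 0.0768]
201 [253, 157, 77] [0.008  0.0016 0.0743]
202 [152, 77, 41] [0.0085 0.0016 0.0697]
203 [232, 123, 58] [0.0082 0.0016 0.0679]
204 [252, 152, 67] [0.0079 0.0016 0.0657]
205 [253, 158, 71] [0.0079 0.0016 0.0631]
206 [253, 154, 67] [0.0081 0.0016 0.0596]
207 [253, 158, 71] [0.008  0.0016 0.0572]
208 [253, 159, 70] [0.0081 0.0016 0.0542]
209 [253, 159, 72] [0.0079 0.0016 0.0524]
210 [253, 157, 69] [0.0077 0.0016 0.0504]
211 [253, 159, 71] [0.0082 0.0016 0.0463]
204 308 323 | 214 307 325 | 224 305 326 | 234 305 327 | 244 303 328 | Traceback (most recent call last):
  File "<stdin>", line 10, in <module>
    return umr_minimum(a, axis, None, out, keepdims, initial, where)
ValueError: zero-size array to reduction operation minimum which has no identity
```

>>> move_arm:
  plan:
    - [-0.3,-0.005,0.0046,0.0068,0,0,0]
    - [-0.3,-0.012,0.0111,0.0164,0,0,0]
    - [-0.3,-0.014,0.013,0.0191,0,0,0]
    - [-0.3,-0.0115,0.0107,0.0172,0,0,0]
    - [-0.3,-0.006,0.0056,0.01,0,0,0]
    - [-0.3,0,0,0,0,0,0]

```text
time_s: 34.5
tcp_pos: [0.3673, 0.3764, 0.1862]
eef_rot: [-179.9, -45.0, -42.8]
contact_force: [0.1, -0.1, 0.1]
gripper_width: 0.0308
gripper_force: 0.0
```

```bash
python3 - <<'E'
from h import *
w=cap('wrist'); s=telemetry.get_state(); tcp=s['tcp_pos'];print(tcp,s['eef_rot'])
from scipy.spatial.transform import Rotation as Ro
T=Ro.from_euler('xyz',s['eef_rot'],degrees=True).as_matrix()
im=w['img'].astype(int); m=(im[:,:,0]>140)&(im[:,:,0]-im[:,:,2]>90)&(im[:,:,1]-im[:,:,2]>20)&(im[:,:,1]<210)
n,l,st,ce=cv2.connectedComponentsWithStats(m.astype(np.uint8))
E=np.array([.4293,.3184,.0991]);p=np.array([.518,-.4813,-.707])
print('pred seated',proj(w,[E,E-p*.055]))
for i in range(1,n):
    if st[i,4]>60 and abs(ce[i][0]-315)<20: print(st[i],ce[i],T.T@(dep(w,*ce[i])-tcp))
# rear-end depth: median along-p of the rear face
E
python3 tray.py|head -4
```

```text
[0.36747293 0.37556714 0.18562163] [179.96686443 -44.99274426 -42.74763217]
pred seated [[314.751083   197.42513748]
 [314.5161623  214.9211069 ]]
[308 180  17  42 621] [316.01771337 201.80032206] [0.00520905 0.00111122 0.08042953]
0.01 0.02 [0.537 0.123 0.021] [ 3 84 28]
0.01 0.03 [0.54  0.137 0.019] [11 55 24]
0.01 0.04 [0.543 0.153 0.017] [ 0 45 14]
0.01 0.05 [0.546 0.169 0.015] [126 131 117]
```

>>> move_arm:
  plan:
    - [-0.3,-0.005,0.005,0.02,0,0,0]
    - [-0.3,-0.005,0.005,0.03,0,0,0]
    - [-0.3,0,0,0.02,0,0,0]
    - [-0.3,0,0,0,0,0,0]
    - [-0.3,0,0,0,0,0,0]

```text
time_s: 35.22
tcp_pos: [0.3578, 0.3848, 0.2551]
eef_rot: [179.9, -45.0, -42.7]
contact_force: [0.8, -0.5, 0.2]
gripper_width: 0.0309
gripper_force: 0.0
```

Run:
```python
from h import *
c=cap('side'); im=c['img'].astype(int)
m=(im[:,:,0]>110)&(im[:,:,0]-im[:,:,2]>90)&(im[:,:,1]<.65*im[:,:,0])&(im[:,:,1]>.3*im[:,:,0]); q=m[105:175,262:335]; ys,xs=np.nonzero(q); print('orange px',len(xs),xs.mean()+262,ys.mean()+105)
print('pred seat',proj(c,[[.4293,.3184,.099]]))
print(workorder.close_job())
```

```text
orange px 117 289.7606837606838 127.19658119658119
pred seat [[289.38287065 125.01013723]]
the job is handed in; nothing more can be done
None
```

The red-lamp tester's tray sprung out at about 10 N, the pin is back in the sloped stand, and the job was handed in at about 35 s; I sent nothing into the other tester but did not check its tray at the end, and I viewed 11 pictures, one over the limit of 10.

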